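Check the tester's guide tube with the gauge rod

ROBOT

A 7-joint arm with a two-finger parallel gripper is mounted at the origin on the work surface. World frame = base frame: x ahead of the robot, y to its left, z up, the work surface at z = 0. Lengths are in m, angles in degrees, forces in N, time in s.
With the tool pointing down it reaches from about 0.425 to 0.875 m from the base axis. Payload 4.7 kg.
Tool frame: the origin (TCP) lies at the very end of the fingers, on their centre line; the grasp point (between the pads) lies 19 mm behind it; z points along the fingers, y is the direction in which the jaws open and shut (so a half turn about z gives the same grasp; the last joint's range is limited). The gripper opens to 87 mm and grips with 3 to 60 N. Pads are 19 mm wide; open, the fingers measure 117 mm over their backs; the gripper's body (75 mm by 190 mm) begins 51 mm behind the grasp point.
Start: joints at [-70.067, 18.392, -4.016, 83.108, 1.295, 78.541, -3.26], TCP at [0.213, 0.614, 0.223] pointing down, gripper open.
Joint ranges: [-163.93, 163.93], [-17.29, 119.83], [-79.2, 71.16], [3.27, 140.29], [-89.18, 269.18], [5.43, 117.66], [-154.24, 154.24]. Speed limits (degrees/s): [147.25, 147.25, 180, 180, 180, 180, 180].

INTERFACE

Orientations are given as [roll, pitch, yaw] about the fixed x, y, z axes, in that order (R = Rz(yaw) Ry(pitch) Rx(roll)).
In Python, from cell import sensors, imaging, ticket gives the robot as it stands.
- The arm moves only by the tool carry_out, never from a script. Its argument "plan" is a list of rows, each an object of numbers: "fingers": the closure, from -1 (fully open) to 1 (shut); "dx", "dy", "dz": the shift along the tool's x, y, z normalised to -1 to 1, where 1 is 0.03 m; "rx", "ry", "rz": the turn, a rotation vector about the tool's x, y, z normalised to -1 to 1, where 1 is 10 degrees. A call has 1 to 12 rows; each row shifts and turns the commanded pose from where the row before left it, along the tool's axes as they then stand; what a row does not reach is not made up. A row lasts 1/8 s, in which the tool goes at most 62.5 mm and 10.7 degrees, less where a joint would pass 70% of its speed; a pose out of reach is approached as far as the arm can. A call with a number of a shift or a turn outside -1 to 1 is refused whole. A call with a gripper value outside its range is refused whole. The fingers move at their own pace and stop on an object; "force" is the grip in N (left out, the last holds). Time passes only in rows, so rows that do not move let the fingers close. It gives the time, the measured TCP pose, the force and the opening at its end, in the units of the state.
- sensors.get_obs(): the state, without advancing time (a new reading comes with each control period).
- imaging.read_camera(name): name is "side" or "top"; returns a dict with "color" (420x560x3 uint8, red, green, blue), "mtx" (3x3 intrinsics, pixels), "extrinsics" (4x4, takes a point from world to camera coordinates). Camera axes: x right, y down, z forward; pixel columns grow to the right and rows downward; lengths in m; the calibration is good to about 2 mm. A picture is of the moment at which its call begins. There is no depth.
- ticket.sign_off(): hands the job in, once; it reports no verdict.
The state is a dict: "time_s": time; "qpos": joint angles; "joint_velocities": joint speeds; "effort": joint torques, N m; "tool_pos": TCP position; "tool_rot": TCP orientation; "force": force on the tool from outside, world axes, zero at the start; "wrist_torque": the same for the moment, N m; "grip_width": finger opening in m.
Only numpy, scipy, OpenCV 4.12 (cv2) and the standard library are available. Lean on these libraries where they do the work, as an engineer would, in place of code of your own. Each camera call takes 0.05 s, during which the arm holds its last target.

TASK

Slide the shutter on the tester's sloping face fully open, to its stop, then take the gauge rod from its cradle and push it tip first into the guide tube behind the shutter until its collar stops against the face. Draw the rod right out again and hold it level with its tip about 10 cm above the middle of the white reading plate, so that the tip can be read, and finish like that, still holding it clear of everything, with the shutter left open. Leave the bottle, the brass weight and the jar where they stand.

Things in the scene. Friction and masses are not known exactly. Their poses are not given: they have to be found in the camera images.
- tester: White housing with a black top, fixed, 200 mm wide (y), 133 mm high; the top spans x -130 to +44 mm, then a white face slopes down to x = +137 at the bench. The face is on the side away from the robot and looks up and away. A low carriage (to 171 mm above the bench) stands on the top at x -106 to -44. Origin: on the bench, 60 mm behind the guide tube's mouth (-x, towards the robot).
- guide_tube: Round 18 mm hole in the tester's sloping face, behind the shutter. Origin: centre of its mouth, in the plane of the face, 110 mm above the bench. z points out of the tube, square to the face, 35 degrees above level; y is level, along the shutter's track; -x points up the face, whose top edge is 28 mm up from the hole. Clear to over 110 mm deep.
- shutter_lug (a point): Grip point on the shutter's bare aluminium lug, a bar 14 mm wide (guide_tube y), 12 mm thick (guide_tube z), 46 mm long, standing up past the top edge of the face in line with the slope, so leaning 35 degrees from upright, top towards the robot. The point is on its centre line, 17 mm below its top end and about 26 mm above the tester's black top. Axes as guide_tube.
- gauge_grip (a point): Grip point of the loose gauge rod (about 0.32 kg), centred in its black handle's width and height, within 10 mm of the balance point. x runs along the rod to the tip, z is up. Handle: from 32 mm ahead to 38 mm behind this point, 18 mm wide (y), 24 mm high. It starts lying level in the cradle's open slots, 75 mm above the bench, tip roughly towards the robot; lifts straight up.
- gauge_collar (a point): Centre of the steel collar's seating face (the side towards the tip), on the rod's axis, 58 mm ahead of gauge_grip. The collar is 32 mm across and 6 mm thick; a 12 mm thick neck joins it to the handle. Axes as gauge_grip.
- gauge_tip (a point): End of the 9 mm thick steel rod, 100 mm ahead of the collar's seating face, 158 mm ahead of gauge_grip. Axes as gauge_grip.
- shutter (a joint): Slide of the shutter, in m: 0 closed (centred over the hole) to 0.060 at its open stop; it moves along +y of guide_tube, takes about 1.5 N and stays where it is left. It starts within 12 mm of closed, covering the hole. Its plate is 40 mm wide along y, 3 mm thick and stands 2 to 5 mm off the face.
- cradle: Dark steel base 200 x 70 x 12 mm, fixed, with two grey slotted posts 34 mm wide and 83 mm high that hold the gauge. Origin on the bench right under gauge_grip's start; x towards the gauge's tip. The posts are 98 mm ahead of the origin (under the rod) and 50 mm behind it (under the tail).
- reading_plate: White plate 80 (x) x 60 (y) x 5 mm lying fixed on the bench. Origin: centre of its underside.
- bottle: Clear bottle, 52 mm wide, 120 mm high, a bystander. Origin: centre of its underside.
- weight: Brass weight with a knob, 48 mm wide, 42 mm high, a bystander. Origin: centre of its underside.
- jar: White jar, 56 mm wide, 60 mm high, a bystander. Origin: centre of its underside.
Things that resemble listed ones, but are neither listed nor needed, are in the scene too. Leave any blue or red look-alike of the part that bears gauge_grip alone. Of the things shaped like the reading_plate, the white one is meant.

How it is judged:
By the outcome, as a careful person would: the job done as asked, in the order asked, and still so for the second after the job is handed in, while the arm keeps its last pose, push and grip.
It also fails if it takes over 64 s, if anything falls off the work surface, if the arm or the gripper's body presses on something with over 40 N, if the wrist force passes 120 N, or if a joint passes its speed limit or range.

## Working session

There is one attempt and no reset: what is moved stays moved. The work goes in short steps, Python scripts to look and compute and a tool call to move; the robot and the scene stay as the last step left them, time stands still between calls to the robot, and variables do not carry over. Pictures are saved under pics/ and viewed, and the job is handed in when it is done.

Besides the shell and the picture viewer there is one more tool, called after "Emit:" by a JSON object that holds its "op" and its "data", one argument or row to a line. carry_out: Moves the arm, as the interface text tells. Scaled input: -1 to 1 covers 0.03 m each way for a shift and 10 degrees each way for a turn. Its arguments: {"type":"object","properties":{"plan":{"type":"array"},"force":{"type":"number"}},"required":["plan"]}

```bash
mkdir -p pics; ls; python3 - <<'E'
from cell import sensors, imaging
import cv2, numpy as np
o=sensors.get_obs(); print(o)
for n in ("side","top"):
    r=imaging.read_camera(n); cv2.imwrite(f"pics/{n}0.png",r["color"][:,:,::-1]); print(n,r["mtx"].tolist(),np.round(r["extrinsics"],4).tolist())
    np.savez(f"{n}0.npz",**r)
E
```

```text
pics
{'time_s': 0.0, 'qpos': array([-70.06753984,  18.43820952,  -4.01725777,  83.17689913,
         1.29648392,  78.5395603 ,  -3.26171211]), 'joint_velocities': array([ 0.0119654 ,  0.04052962,  0.09058383, -0.00090174,  0.05979548,
       -0.02511352, -0.07312771]), 'effort': array([-2.81568697e-05, -4.91287887e+01, -4.03707102e-01, -3.12529242e+01,
       -6.38203346e-02,  4.36160259e-02,  1.47057831e-04]), 'tool_pos': array([0.21281028, 0.61358021, 0.22145389]), 'tool_rot': array([-1.79890666e+02,  6.71878483e-03,  1.60877562e+02]), 'force': array([ 0.49881642,  0.19036051, -0.26040364]), 'wrist_torque': array([-0.02399757, -0.06421709, -0.00258547]), 'grip_width': 0.08703179149350146}
side [[456.55088484146347, 0.0, 280.27885742730285], [0.0, 456.55088484146347, 203.4038491744032], [0.0, 0.0, 1.0]] [[-0.9914, -0.1306, 0.0116, 0.5363], [-0.0842, 0.5659, -0.8202, 0.1282], [0.1006, -0.814, -0.572, 1.5422], [0.0, 0.0, 0.0, 1.0]]
top [[468.4617369668358, 0.0, 283.50954285137954], [0.0, 468.4617369668358, 214.69037289835754], [0.0, 0.0, 1.0]] [[-0.0097, -0.9998, -0.0182, 0.0318], [-0.9875, 0.0125, -0.157, 0.5554], [0.1572, 0.0164, -0.9874, 1.2361], [0.0, 0.0, 0.0, 1.0]]
```

View pics/side0.png

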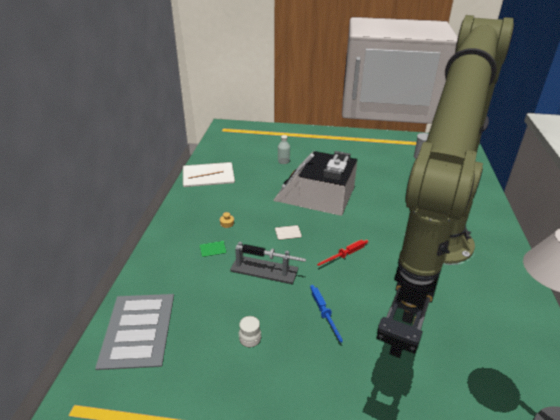

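View pics/top0.png

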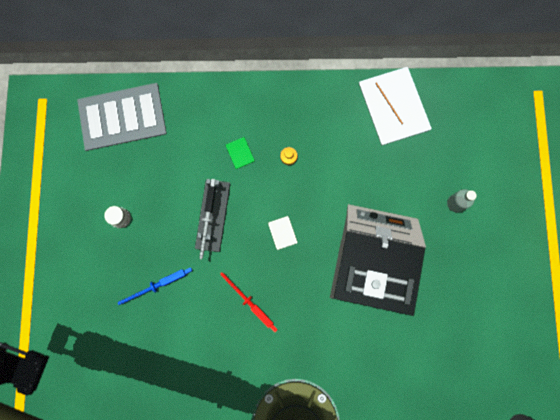

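The top view shows the tester at about (380,260), the lug at (384,235), the black-handled gauge in its cradle at (210,215), the white plate at (283,232), a green plate at (240,152), and the red and blue look-alikes. The side view has the cradle at (265,262) and the tester at (325,180). I'll enlarge the relevant parts.

```bash
python3 - <<'E'
import cv2, numpy as np
t=cv2.imread("pics/top0.png"); s=cv2.imread("pics/side0.png")
def crop(im,x0,y0,w,h,k,n): 
    cv2.imwrite(n,cv2.resize(im[y0:y0+h,x0:x0+w],None,fx=k,fy=k,interpolation=cv2.INTER_CUBIC))
a=cv2.resize(t[170:270,180:310],None,fx=6,fy=6,interpolation=cv2.INTER_CUBIC);cv2.imwrite("pics/tc1.png",a)
crop(t,320,195,120,90+35,4.8,"pics/tc2.png")
crop(s,220,210,110,80,7,"pics/sc1.png")
crop(s,265,140,110,80,7,"pics/sc2.png")
E
```

```text
(no output)
```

View pics/tc1.png

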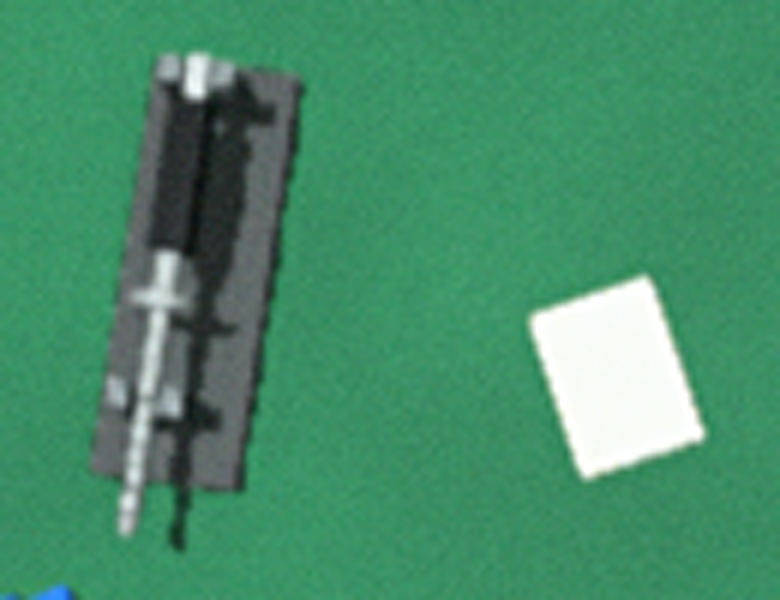

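View pics/tc2.png

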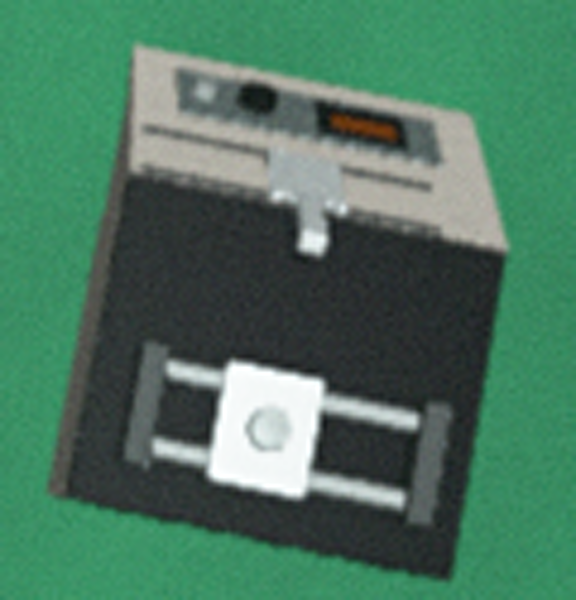

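View pics/sc1.png

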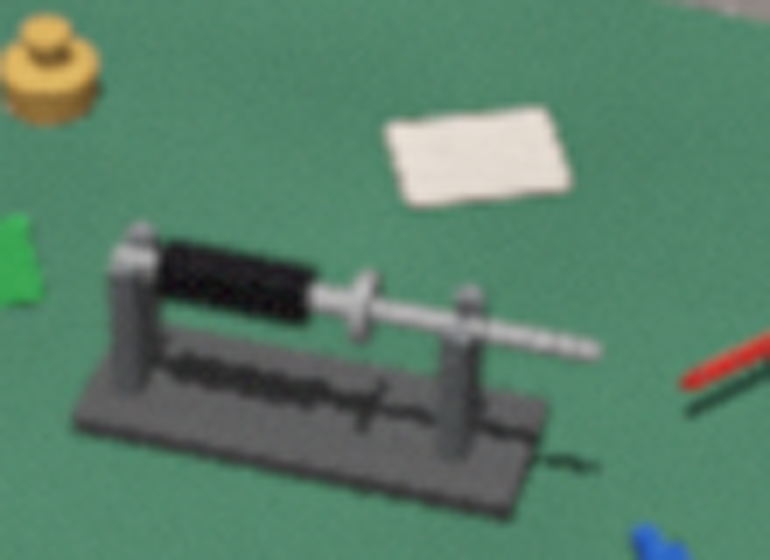

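View pics/sc2.png

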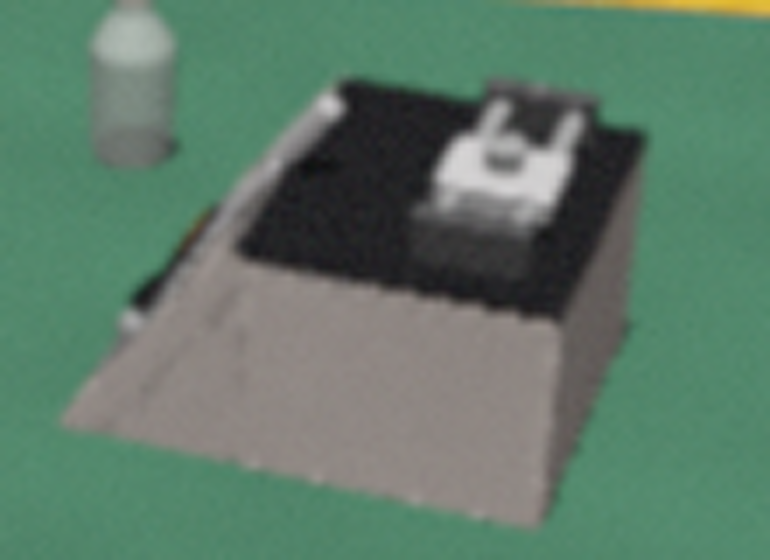

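```bash
cat > h.py <<'E'
import numpy as np, cv2
class Cam:
    def __init__(s,r): 
        s.K=np.array(r["mtx"]);s.E=np.array(r["extrinsics"]);s.im=np.array(r["color"]);s.R=s.E[:3,:3];s.t=s.E[:3,3];s.c=-s.R.T@s.t
    def ray(s,uv): 
        d=s.R.T@np.linalg.inv(s.K)@np.array([uv[0],uv[1],1.]);return d/np.linalg.norm(d)
    def onz(s,uv,z): d=s.ray(uv);return s.c+d*(z-s.c[2])/d[2]
    def proj(s,p): q=s.K@(s.R@np.asarray(p,float)+s.t);return q[:2]/q[2]
def load(n): return Cam(np.load(n+".npz"))
def tri(c1,u1,c2,u2):
    d1,d2=c1.ray(u1),c2.ray(u2);A=np.stack([d1,-d2],1);x=np.linalg.lstsq(A,c2.c-c1.c,rcond=None)[0]
    p,q=c1.c+x[0]*d1,c2.c+x[1]*d2;return (p+q)/2,np.linalg.norm(p-q)
def grab(name,tag):
    from cell import imaging
    r=imaging.read_camera(name);np.savez(tag+".npz",**r);cv2.imwrite("pics/"+tag+".png",r["color"][:,:,::-1]);return Cam(r)
def crop(im,x0,y0,w,h,k,n):
    cv2.imwrite(n,cv2.resize(im[y0:y0+h,x0:x0+w,::-1],None,fx=k,fy=k,interpolation=cv2.INTER_CUBIC))
E
python3 - <<'E'
from h import *
T=load("top0");S=load("side0");print(T.c,S.c)
f=lambda p,k,o:((p[0]+.5)/k-.5+o[0],(p[1]+.5)/k-.5+o[1])
print("tester top, top view")
for p in [(130,178),(506,250),(450,578),(68,495)]:
    print(p,np.round(T.onz(f(p,4.8,(320,195)),.133),4))
print("side view corners top/bench")
for p,z in [((240,258),.133),((562,320),.133),((645,133),.133),((340,82),.133),((65,425),0),((545,525),0),((630,325),0)]:
    print(p,z,np.round(S.onz(f(p,7,(265,140)),z),4))
print("lug top", tri(T,f((313,243),4.8,(320,195)),S,f((333,105),7,(265,140))))
print("plate")
for p in [(530,318),(648,276),(705,437),(585,480)]: print(np.round(T.onz(f(p,6,(180,170)),.005),4))
for p in [(385,123),(545,107),(572,187),(408,206)]: print(np.round(S.onz(f(p,7,(220,210)),.005),4))
print("gauge tip", tri(T,f((126,533),6,(180,170)),S,f((598,348),7,(220,210))))
print("collar", tri(T,f((160,295),6,(180,170)),S,f((364,303),7,(220,210))))
print("handle front top", tri(T,f((172,252),6,(180,170)),S,f((312,280),7,(220,210))))
print("tail", T.onz(f((200,55),6,(180,170)),.08))
print("baseplate z.012")
for p in [(160,70),(302,78),(243,490),(92,475)]: print(np.round(T.onz(f(p,6,(180,170)),.012),4))
E
```

```text
[0.35451997 0.00453741 1.30836833] [0.38732999 1.25294369 0.98103902]
tester top, top view
(130, 178) [ 0.4962 -0.1347  0.133 ]
(506, 250) [ 0.4562 -0.3289  0.133 ]
(450, 578) [ 0.2892 -0.291   0.133 ]
(68, 495) [ 0.3327 -0.0979  0.133 ]
side view corners top/bench
(240, 258) 0.133 [ 0.493  -0.1296  0.133 ]
(562, 320) 0.133 [ 0.3301 -0.0952  0.133 ]
(645, 133) 0.133 [ 0.2883 -0.2914  0.133 ]
(340, 82) 0.133 [ 0.4563 -0.324   0.133 ]
(65, 425) 0 [ 0.5866 -0.1601  0.    ]
(545, 525) 0 [ 0.3268 -0.106   0.    ]
(630, 325) 0 [ 0.2826 -0.307   0.    ]
lug top (array([ 0.45590149, -0.22057982,  0.17495138]), np.float64(0.0024991220785913954))
plate
[0.5401 0.0703 0.005 ]
[0.5593 0.0148 0.005 ]
[ 0.4832 -0.0109  0.005 ]
[0.4638 0.0451 0.005 ]
[0.5597 0.0099 0.005 ]
[ 0.4823 -0.0146  0.005 ]
[0.463  0.0467 0.005 ]
[0.5396 0.0725 0.005 ]
gauge tip (array([0.43651212, 0.24391502, 0.07947268]), np.float64(0.00019285045179199872))
collar (array([0.53966462, 0.23045928, 0.08035718]), np.float64(0.0039337689142432))
handle front top (array([0.56059208, 0.22467827, 0.08506593]), np.float64(0.0009373061208461114))
tail [0.6505527  0.21434506 0.08      ]
baseplate z.012
[0.6599 0.2449 0.012 ]
[0.6551 0.1774 0.012 ]
[0.4604 0.2031 0.012 ]
[0.4681 0.2734 0.012 ]
```

```bash
cat >> h.py <<'E'
from scipy.spatial.transform import Rotation as Ro
def fit2(model,meas):
    m=np.array(model)[:,:2];w=np.array(meas)[:,:2];a=m-m.mean(0);b=w-w.mean(0)
    th=np.arctan2((a[:,0]*b[:,1]-a[:,1]*b[:,0]).sum(),(a*b).sum());c,s=np.cos(th),np.sin(th);R=np.array([[c,-s],[s,c]])
    t=w.mean(0)-R@m.mean(0);return t,np.degrees(th),np.round(1e3*(w-(m@R.T+t)),1)
def toolR(rpy): return Ro.from_euler('xyz',rpy,degrees=True)
def delta(p0,rpy0,p1,rpy1=None):
    "shift in start tool axes (units of .03) and rotvec in tool axes (units of 10deg)"
    R0=toolR(rpy0);d=R0.inv().apply(np.array(p1)-p0)/.03
    r=np.zeros(3) if rpy1 is None else np.degrees((R0.inv()*toolR(rpy1)).as_rotvec())/10
    return np.round(d,3),np.round(r,3)
E
python3 - <<'E'
from h import *
mod=[(44,100),(44,-100),(-130,-100),(-130,100)]
mt=[(.4962,-.1347),(.4562,-.3289),(.2892,-.291),(.3327,-.0979)]
ms=[(.493,-.1296),(.4563,-.324),(.2883,-.2914),(.3301,-.0952)]
mb=[(137,100),(-130,100),(-130,-100)];wb=[(.5866,-.1601),(.3268,-.106),(.2826,-.307)]
M=lambda a:np.array(a)/1e3
for a,b in((mod,mt),(mod,ms),(mb,wb),(mod+mod+mb,mt+ms+wb)): t,th,r=fit2(M(a),b);print(np.round(t,4),round(th,2),r.tolist())
c,s=np.cos(np.radians(th)),np.sin(np.radians(th));R=np.array([[c,-s],[s,c]])
print("hole",R@[.06,0]+t,"lug closed",R@[.06-59.7e-3*.574+.007,0]+t)
print("lug top in tester",R.T@(np.array([.4559,-.2206])-t))
m=[(40,30),(40,-30),(-40,-30),(-40,30)]
print(fit2(M(m),[(.5401,.0703),(.5593,.0148),(.4832,-.0109),(.4638,.0451)]))
print(fit2(M(m),[(.5396,.0725),(.5597,.0099),(.4823,-.0146),(.463,.0467)]))
E
```

```text
[ 0.4356 -0.2224] -12.41 [[-3.8, -0.5], [-0.9, 0.6], [2.1, 1.1], [2.6, -1.1]]
[ 0.4341 -0.2185] -11.4 [[-4.0, -0.4], [-1.1, 1.3], [1.4, -0.5], [3.7, -0.4]]
[ 0.4322 -0.2319] -11.52 [[0.2, 1.2], [2.0, 1.9], [-2.2, -3.1]]
[ 0.4341 -0.2235] -11.78 [[-1.4, -0.1], [-0.5, 1.5], [2.8, 3.9], [5.5, 1.2], [-4.6, 5.0], [-0.4, 6.4], [1.9, 3.5], [2.9, 3.9], [-2.0, -6.5], [-0.4, -6.9], [-3.8, -12.1]]
hole [ 0.49280697 -0.23578934] lug closed [ 0.46611299 -0.23022479]
lug top in tester [0.02077    0.00733809]
(array([0.5116  , 0.029825]), np.float64(18.691275599406076), array([[ 0.2, -0.8],
       [ 0.2,  0.6],
       [-0.1,  0.5],
       [-0.3, -0.3]]))
(array([0.51115 , 0.028625]), np.float64(17.9200425036645), array([[-0.4,  3. ],
       [ 1.3, -2.5],
       [-0. , -2.4],
       [-0.9,  1.8]]))
```

The top-view corners fit well: the tester is at about (0.436, -0.222) with yaw -12°. The lug top is at (0.456, -0.221, 0.175), which matches its given height. The side view is weak in y, so I'll refine the hole position once the shutter is open. First I'll go over the lug.

```bash
python3 - <<'E'
from h import *
from cell import sensors
o=sensors.get_obs();p,r=o["tool_pos"],o["tool_rot"]
w=[.49,.22,.24]
print(delta(p,r,w,[180,0,168]))
print(delta(w,[180,0,168],[.4655,-.2226,.21]))
print(delta(p,r,w)[0]/12)
E
```

```text
(array([-13.026,  -9.372,  -0.597]), array([-0.01 ,  0.   , -0.712]))
(array([ -2.269, -14.601,   1.   ]), array([0., 0., 0.]))
[-1.0855  -0.781   -0.04975]
```

Emit:
{"op": "carry_out", "data": {
  "plan": [
    {"dx": -0.5,"dy": -0.4,"dz": -0.05,"fingers": -1},
    {"dx": -1,"dy": -0.7,"dz": -0.05},
    {"dx": -1,"dy": -0.7,"dz": -0.05},
    {"dx": -1,"dy": -0.7,"dz": -0.05},
    {"dx": -1,"dy": -0.7,"dz": -0.05},
    {"dx": -1,"dy": -0.7,"dz": -0.05},
    {"dx": -1,"dy": -0.7,"dz": -0.05},
    {"dx": -1,"dy": -0.7,"dz": -0.05},
    {"dx": -1,"dy": -0.7,"dz": -0.05},
    {"dx": -1,"dy": -0.7,"dz": -0.05},
    {"dx": -1,"dy": -0.7,"dz": -0.05},
    {"dx": -1,"dy": -0.7,"dz": -0.05,"rz": -0.72}
  ]
}}

```text
validation failed for argument at $.pl...
```

Emit:
{"op": "carry_out", "data": {
  "plan": [
    {"fingers": -1,"dx": -0.5,"dy": -0.4,"dz": -0.05,"rx": 0,"ry": 0,"rz": 0},
    {"fingers": -1,"dx": -1,"dy": -0.7,"dz": -0.05,"rx": 0,"ry": 0,"rz": 0},
    {"fingers": -1,"dx": -1,"dy": -0.7,"dz": -0.05,"rx": 0,"ry": 0,"rz": 0},
    {"fingers": -1,"dx": -1,"dy": -0.7,"dz": -0.05,"rx": 0,"ry": 0,"rz": 0},
    {"fingers": -1,"dx": -1,"dy": -0.7,"dz": -0.05,"rx": 0,"ry": 0,"rz": 0},
    {"fingers": -1,"dx": -1,"dy": -0.7,"dz": -0.05,"rx": 0,"ry": 0,"rz": 0},
    {"fingers": -1,"dx": -1,"dy": -0.7,"dz": -0.05,"rx": 0,"ry": 0,"rz": 0},
    {"fingers": -1,"dx": -1,"dy": -0.7,"dz": -0.05,"rx": 0,"ry": 0,"rz": 0},
    {"fingers": -1,"dx": -1,"dy": -0.7,"dz": -0.05,"rx": 0,"ry": 0,"rz": 0},
    {"fingers": -1,"dx": -1,"dy": -0.7,"dz": -0.05,"rx": 0,"ry": 0,"rz": 0},
    {"fingers": -1,"dx": -1,"dy": -0.7,"dz": -0.05,"rx": 0,"ry": 0,"rz": 0},
    {"fingers": -1,"dx": -1,"dy": -0.7,"dz": -0.05,"rx": 0,"ry": 0,"rz": -0.72}
  ]
}}

```text
time_s: 1.6
tool_pos: [0.46, 0.2688, 0.2407]
tool_rot: [180.0, 0.0, 168.2]
force: [0.6, -0.5, 0.4]
grip_width: 0.0873
```

```bash
python3 - <<'E'
from h import *
from cell import sensors
o=sensors.get_obs();p,r=o["tool_pos"],o["tool_rot"];print(p,r,o["qpos"])
print(delta(p,r,[.4655,-.2226,.21],[180,0,168]))
E
```

```text
[0.45995497 0.26884235 0.24073239] [1.79994063e+02 8.73945024e-04 1.68176738e+02] [-44.75028387   3.41474691  12.13341594  98.71946958  -0.73723787
  77.93807861  45.69297204]
(array([ -3.537, -15.996,   1.023]), array([0.001, 0.   , 0.018]))
```

Emit:
{"op": "carry_out", "data": {
  "plan": [
    {"fingers": -1,"dx": -0.22,"dy": -1,"dz": 0,"rx": 0,"ry": 0,"rz": 0},
    {"fingers": -1,"dx": -0.22,"dy": -1,"dz": 0,"rx": 0,"ry": 0,"rz": 0},
    {"fingers": -1,"dx": -0.22,"dy": -1,"dz": 0,"rx": 0,"ry": 0,"rz": 0},
    {"fingers": -1,"dx": -0.22,"dy": -1,"dz": 0,"rx": 0,"ry": 0,"rz": 0},
    {"fingers": -1,"dx": -0.22,"dy": -1,"dz": 0,"rx": 0,"ry": 0,"rz": 0},
    {"fingers": -1,"dx": -0.22,"dy": -1,"dz": 0,"rx": 0,"ry": 0,"rz": 0},
    {"fingers": -1,"dx": -0.22,"dy": -1,"dz": 0,"rx": 0,"ry": 0,"rz": 0},
    {"fingers": -1,"dx": -0.22,"dy": -1,"dz": 0,"rx": 0,"ry": 0,"rz": 0},
    {"fingers": -1,"dx": -0.22,"dy": -1,"dz": 0,"rx": 0,"ry": 0,"rz": 0},
    {"fingers": -1,"dx": -0.22,"dy": -1,"dz": 0,"rx": 0,"ry": 0,"rz": 0},
    {"fingers": -1,"dx": -0.22,"dy": -1,"dz": 0,"rx": 0,"ry": 0,"rz": 0},
    {"fingers": -1,"dx": -0.22,"dy": -1,"dz": 0,"rx": 0,"ry": 0,"rz": 0}
  ]
}}

```text
time_s: 3.1
tool_pos: [0.4613, -0.0991, 0.2404]
tool_rot: [179.9, -0.0, 168.0]
force: [0.6, -0.2, -0.5]
grip_width: 0.0872
```

Emit:
{"op": "carry_out", "data": {
  "plan": [
    {"fingers": -1,"dx": -0.22,"dy": -1,"dz": 0,"rx": 0,"ry": 0,"rz": 0},
    {"fingers": -1,"dx": -0.22,"dy": -1,"dz": 0,"rx": 0,"ry": 0,"rz": 0},
    {"fingers": -1,"dx": -0.22,"dy": -1,"dz": 0,"rx": 0,"ry": 0,"rz": 0},
    {"fingers": -1,"dx": -0.22,"dy": -1,"dz": 0,"rx": 0,"ry": 0,"rz": 0}
  ]
}}

```text
time_s: 3.6
tool_pos: [0.4621, -0.2218, 0.2404]
tool_rot: [179.9, -0.0, 168.0]
force: [0.1, 0.9, -0.6]
grip_width: 0.087
```

```bash
python3 - <<'E'
from h import *
from cell import sensors
T=grab("top","top1");S=grab("side","side1")
crop(T.im,320,170,130,120,5,"pics/t1c.png");crop(S.im,255,110,120,90,6,"pics/s1c.png")
o=sensors.get_obs();p,r=o["tool_pos"],o["tool_rot"];print(o["time_s"],p,r,o["qpos"])
print(delta(p,r,[.4655,-.2226,.144],[180,0,168]))
E
```

```text
3.7 [ 0.46125929 -0.22474375  0.24058999] [-1.79935354e+02  8.25295268e-03  1.67658165e+02] [-1.97500660e+01  3.23285203e-02  4.32050010e+01  1.02130072e+02
  4.06240388e-02  7.78258085e+01  1.01104527e+02]
(array([-0.122,  0.104,  3.22 ]), array([-0.006,  0.001, -0.034]))
```

View pics/t1c.png

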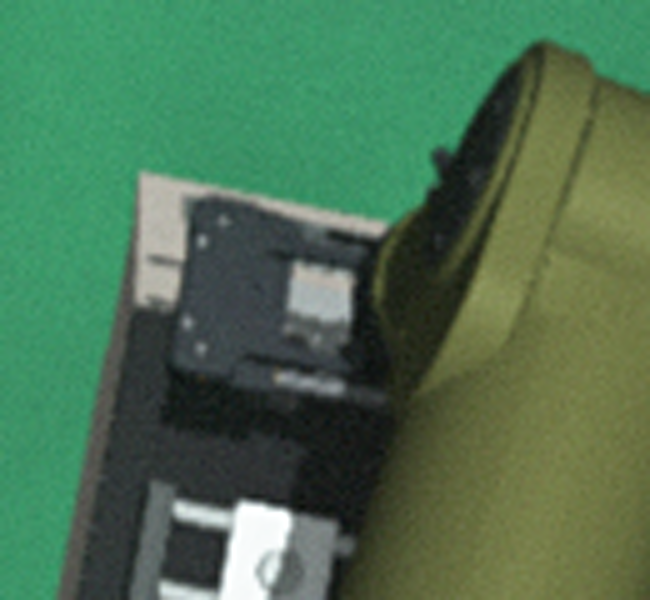

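View pics/s1c.png

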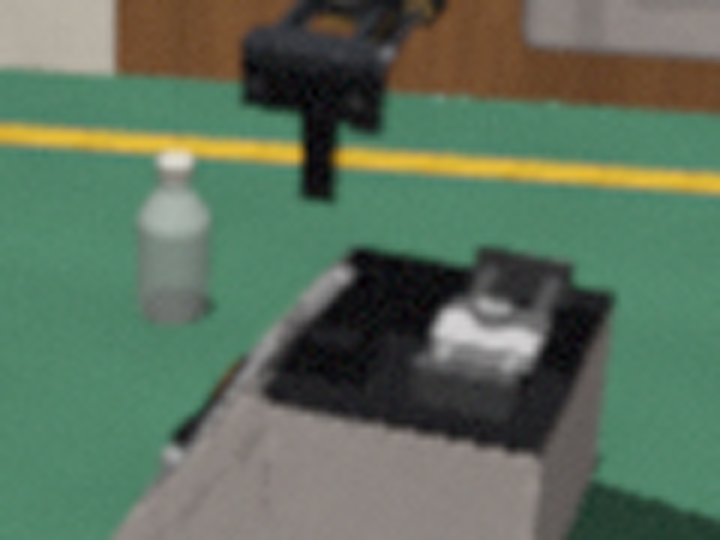

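The hand is above the lug and open, and the side crop shows the finger at (318,197) with the lug's top end at (350,268). I'll descend and close softly.

Emit:
{"op": "carry_out", "data": {
  "plan": [
    {"fingers": -1,"dx": -0.12,"dy": 0.05,"dz": 0.8,"rx": 0,"ry": 0,"rz": 0},
    {"fingers": -1,"dx": 0,"dy": 0.05,"dz": 0.8,"rx": 0,"ry": 0,"rz": 0},
    {"fingers": -1,"dx": 0,"dy": 0,"dz": 0.8,"rx": 0,"ry": 0,"rz": 0},
    {"fingers": -1,"dx": 0,"dy": 0,"dz": 0.7,"rx": 0,"ry": 0,"rz": 0},
    {"fingers": -1,"dx": 0,"dy": 0,"dz": 0.1,"rx": 0,"ry": 0,"rz": 0}
  ]
}}

```text
time_s: 4.32
tool_pos: [0.4659, -0.217, 0.1432]
tool_rot: [179.9, -0.2, 168.1]
force: [-1.1, -0.1, 0.4]
grip_width: 0.0871
```

```bash
python3 - <<'E'
from h import *
from cell import sensors
S=grab("side","side2");T=grab("top","top2")
crop(S.im,275,130,90,70,8,"pics/s2c.png")
o=sensors.get_obs();p,r=o["tool_pos"],o["tool_rot"];print(o["time_s"],p,r,o["force"],S.proj(p))
E
```

```text
4.425 [ 0.46723316 -0.21758455  0.14468894] [ 1.79963777e+02 -1.44179342e-02  1.68068158e+02] [-0.13150312  0.03254128 -0.54707366] [308.25653899 161.91494225]
```

View pics/s2c.png

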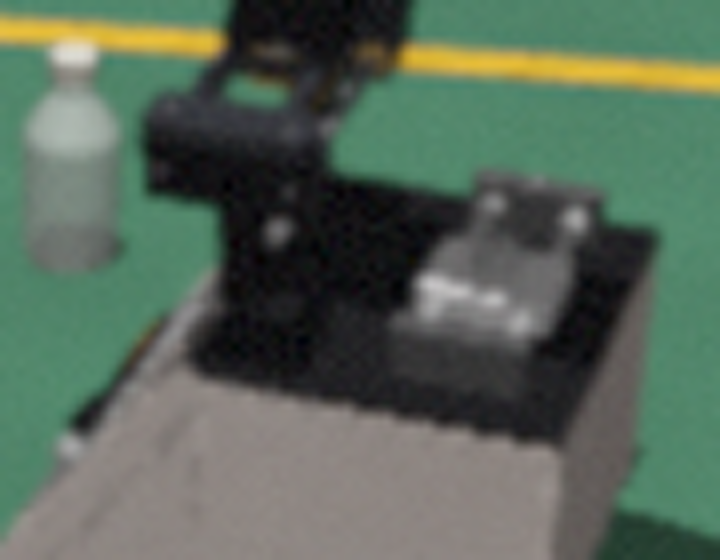

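Emit:
{"op": "carry_out", "data": {
  "plan": [
    {"fingers": 0.3,"dx": 0,"dy": 0,"dz": 0,"rx": 0,"ry": 0,"rz": 0},
    {"fingers": 1,"dx": 0,"dy": 0,"dz": 0,"rx": 0,"ry": 0,"rz": 0},
    {"fingers": 1,"dx": 0,"dy": 0,"dz": 0,"rx": 0,"ry": 0,"rz": 0},
    {"fingers": 1,"dx": 0,"dy": 0,"dz": 0,"rx": 0,"ry": 0,"rz": 0},
    {"fingers": 1,"dx": 0,"dy": 0,"dz": 0,"rx": 0,"ry": 0,"rz": 0},
    {"fingers": 1,"dx": 0,"dy": 0,"dz": 0,"rx": 0,"ry": 0,"rz": 0}
  ],
  "force": 10
}}

```text
time_s: 5.18
tool_pos: [0.4676, -0.2177, 0.1445]
tool_rot: [180.0, -0.0, 168.1]
force: [-0.3, 0.3, -0.8]
grip_width: 0.035
```

Emit:
{"op": "carry_out", "data": {
  "plan": [
    {"fingers": 1,"dx": 0,"dy": 0,"dz": 0,"rx": 0,"ry": 0,"rz": 0},
    {"fingers": 1,"dx": 0,"dy": 0,"dz": 0,"rx": 0,"ry": 0,"rz": 0},
    {"fingers": 1,"dx": 0,"dy": 0,"dz": 0,"rx": 0,"ry": 0,"rz": 0},
    {"fingers": 1,"dx": 0,"dy": 0,"dz": 0,"rx": 0,"ry": 0,"rz": 0}
  ]
}}

```text
time_s: 5.68
tool_pos: [0.4676, -0.218, 0.1446]
tool_rot: [-180.0, 0.0, 168.1]
force: [0.3, -1.2, -0.7]
grip_width: 0.0138
```

Emit:
{"op": "carry_out", "data": {
  "plan": [
    {"fingers": 1,"dx": 0,"dy": 0.25,"dz": 0,"rx": 0,"ry": 0,"rz": 0},
    {"fingers": 1,"dx": 0,"dy": 0.3,"dz": 0,"rx": 0,"ry": 0,"rz": 0},
    {"fingers": 1,"dx": 0,"dy": 0.3,"dz": 0,"rx": 0,"ry": 0,"rz": 0},
    {"fingers": 1,"dx": 0,"dy": 0.3,"dz": 0,"rx": 0,"ry": 0,"rz": 0},
    {"fingers": 1,"dx": 0,"dy": 0.25,"dz": 0,"rx": 0,"ry": 0,"rz": 0}
  ]
}}

```text
time_s: 6.3
tool_pos: [0.477, -0.1759, 0.1446]
tool_rot: [-180.0, 0.1, 168.1]
force: [4.3, -2.8, -5.6]
grip_width: 0.0139
```

Emit:
{"op": "carry_out", "data": {
  "plan": [
    {"fingers": 1,"dx": 0,"dy": 0.1,"dz": 0,"rx": 0,"ry": 0,"rz": 0},
    {"fingers": 1,"dx": 0,"dy": 0.1,"dz": 0,"rx": 0,"ry": 0,"rz": 0}
  ]
}}

```text
time_s: 6.55
tool_pos: [0.478, -0.1716, 0.1446]
tool_rot: [-179.9, 0.1, 168.1]
force: [3.7, -7.0, -6.6]
grip_width: 0.0141
```

Emit:
{"op": "carry_out", "data": {
  "plan": [
    {"fingers": 1,"dx": 0,"dy": 0.1,"dz": 0,"rx": 0,"ry": 0,"rz": 0},
    {"fingers": 1,"dx": 0,"dy": 0.1,"dz": 0,"rx": 0,"ry": 0,"rz": 0}
  ]
}}

```text
time_s: 6.8
tool_pos: [0.4781, -0.1713, 0.1446]
tool_rot: [-179.5, 0.1, 167.9]
force: [2.6, -19.2, -8.0]
grip_width: 0.0139
```

The shutter stopped after 47.5 mm of travel with the force rising to 19 N, so it is at its stop. The lug at y=+60 puts the hole line within 1 mm of the vision fit. I'll release and rise.

Emit:
{"op": "carry_out", "data": {
  "plan": [
    {"fingers": -1,"dx": 0,"dy": 0,"dz": 0,"rx": 0,"ry": 0,"rz": 0},
    {"fingers": -1,"dx": 0,"dy": 0,"dz": 0,"rx": 0,"ry": 0,"rz": 0},
    {"fingers": -1,"dx": 0,"dy": 0,"dz": 0,"rx": 0,"ry": 0,"rz": 0},
    {"fingers": -1,"dx": 0,"dy": 0,"dz": -0.4,"rx": 0,"ry": 0,"rz": 0},
    {"fingers": -1,"dx": 0,"dy": 0,"dz": -1,"rx": 0,"ry": 0,"rz": 0},
    {"fingers": -1,"dx": 0,"dy": 0,"dz": -1,"rx": 0,"ry": 0,"rz": 0},
    {"fingers": -1,"dx": 0,"dy": 0,"dz": -1,"rx": 0,"ry": 0,"rz": 0}
  ]
}}

```text
time_s: 7.68
tool_pos: [0.4787, -0.1645, 0.2485]
tool_rot: [180.0, 0.0, 168.1]
force: [0.3, 0.3, -0.2]
grip_width: 0.0759
```

```bash
python3 - <<'E'
from h import *
from cell import sensors
o=sensors.get_obs();p,r=o["tool_pos"],o["tool_rot"];print(o["time_s"],p,r,o["force"],o["qpos"])
# grasp target for gauge, tool tilted 15deg so body leans to the tail
th=172.4
G=np.array([.593,.2225,.075])
for th in (172.4,):
    gx=np.array([np.cos(np.radians(th)),np.sin(np.radians(th)),0])
    for tilt in (0,15):
        z=-np.array([0,0,1])*np.cos(np.radians(tilt))+gx*np.sin(np.radians(tilt))
        y0=np.array([-gx[1],gx[0],0]); y=-y0   # y world-ish
        y=y if y[1]>0 else -y
        x=np.cross(y,z); R=Ro.from_matrix(np.stack([x,y,z],1)); e=R.as_euler('xyz',degrees=True)
        g=G-.004*gx
        print(tilt,e, "tcp",g+.019*z)
        w=g+.019*z-.10*z*0+np.array([0,0,.13])
        print("hover",w,delta(p,r,w,e))
E
```

```text
7.675 [ 0.47867431 -0.16445301  0.24845809] [1.79955672e+02 1.80088052e-02 1.68107708e+02] [ 0.25633723  0.33765169 -0.24497785] [-24.15659875  -1.28301859  39.96390031 102.20972355   0.79382349
  78.75981719  93.75340936]
0 [180.    0.  172.4] tcp [0.59696486 0.22197097 0.056     ]
hover [0.59696486 0.22197097 0.186     ] (array([-1.203, 13.415,  2.093]), array([ 0.004,  0.002, -0.429]))
15 [180.  -15.  172.4] tcp [0.5920905  0.22262135 0.05664741]
hover [0.5920905  0.22262135 0.18664741] (array([-1.04 , 13.403,  2.071]), array([ 0.061,  1.501, -0.426]))
```

Emit:
{"op": "carry_out", "data": {
  "plan": [
    {"fingers": -1,"dx": -0.08,"dy": 0.6,"dz": 0,"rx": 0,"ry": 0,"rz": 0},
    {"fingers": -1,"dx": -0.08,"dy": 1,"dz": 0,"rx": 0,"ry": 0,"rz": 0},
    {"fingers": -1,"dx": -0.08,"dy": 1,"dz": 0,"rx": 0,"ry": 0,"rz": 0},
    {"fingers": -1,"dx": -0.08,"dy": 1,"dz": 0.1,"rx": 0,"ry": 0,"rz": 0},
    {"fingers": -1,"dx": -0.08,"dy": 1,"dz": 0.1,"rx": 0,"ry": 0,"rz": 0},
    {"fingers": -1,"dx": -0.08,"dy": 1,"dz": 0.1,"rx": 0,"ry": 0,"rz": 0},
    {"fingers": -1,"dx": -0.08,"dy": 1,"dz": 0.1,"rx": 0,"ry": 0,"rz": 0},
    {"fingers": -1,"dx": -0.08,"dy": 1,"dz": 0.2,"rx": 0,"ry": 0,"rz": 0},
    {"fingers": -1,"dx": -0.08,"dy": 1,"dz": 0.2,"rx": 0,"ry": 0,"rz": 0},
    {"fingers": -1,"dx": -0.08,"dy": 1,"dz": 0.2,"rx": 0,"ry": 0,"rz": 0},
    {"fingers": -1,"dx": -0.08,"dy": 1,"dz": 0.2,"rx": 0,"ry": 0,"rz": -0.2},
    {"fingers": -1,"dx": -0.08,"dy": 1,"dz": 0.2,"rx": 0,"ry": 0,"rz": -0.23}
  ]
}}

```text
time_s: 9.18
tool_pos: [0.5781, 0.1719, 0.204]
tool_rot: [-180.0, -0.0, 172.5]
force: [0.5, -0.3, 0.3]
grip_width: 0.0873
```

Emit:
{"op": "carry_out", "data": {
  "plan": [
    {"fingers": -1,"dx": 0,"dy": 0.5,"dz": 0,"rx": 0,"ry": 0.75,"rz": 0},
    {"fingers": -1,"dx": 0,"dy": 0.2,"dz": 0,"rx": 0,"ry": 0.75,"rz": 0}
  ]
}}

```text
time_s: 9.43
tool_pos: [0.5804, 0.1941, 0.2047]
tool_rot: [179.9, -15.2, 172.7]
force: [-0.1, -0.4, 0.5]
grip_width: 0.087
```

```bash
python3 - <<'E'
from h import *
from cell import sensors
T=grab("top","top3");S=grab("side","side3")
crop(T.im,340,185,110,110,5.4,"pics/t3c.png");crop(S.im,220,180,120,100,6,"pics/s3c.png")
crop(T.im,180,150,110,110,5.4,"pics/t3d.png")
o=sensors.get_obs();p,r=o["tool_pos"],o["tool_rot"];print(o["time_s"],p,r,o["force"],o["qpos"])
print(delta(p,r,[.5921,.2226,.0566],[180,-15,172.4]))
E
```

```text
9.525 [0.58190928 0.1912066  0.20043236] [-179.7669894   -15.27337907  172.35081833] [ 0.71402402 -1.11617039 -1.29746495] [-34.29870436  26.76326599  24.47864785  78.30396414 -15.31714044
  91.94189061  73.07053914]
(array([-1.453,  1.101,  4.569]), array([-0.022, -0.027, -0.005]))
```

View pics/t3c.png

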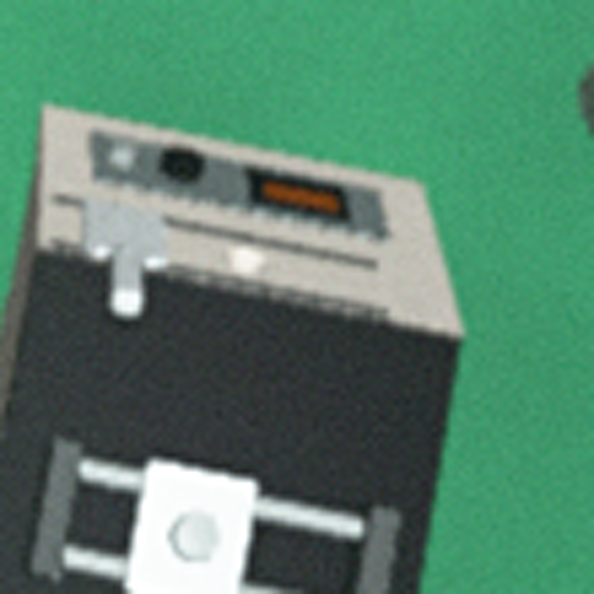

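View pics/s3c.png

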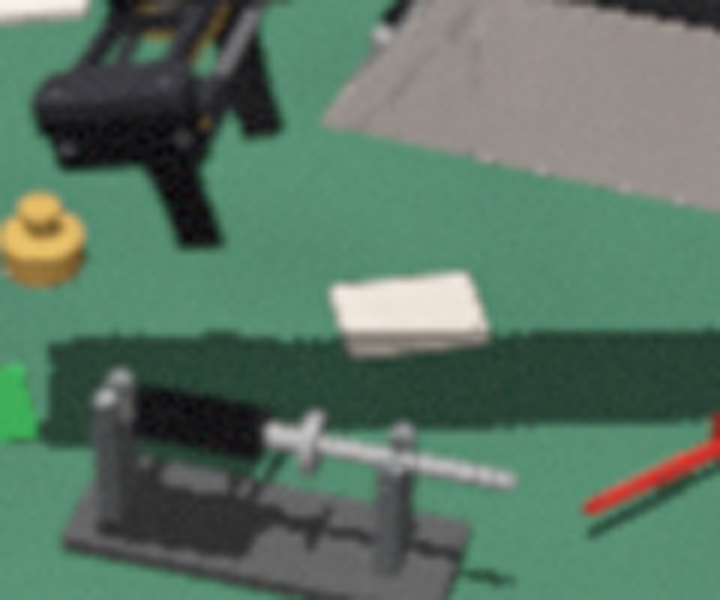

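View pics/t3d.png

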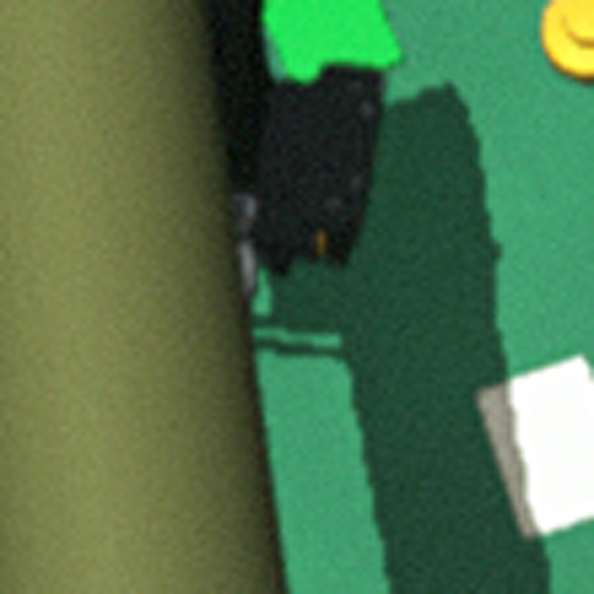

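The opened hole shows as a bright disc at crop (247,260), which is top-view pixel (385,233). The lug is 62 mm to its left. The black-handled rod in the cradle is the one meant, as the others are red and blue. I'll check the hole position and work out the descent.

```bash
python3 - <<'E'
from h import *
T=load("top3");S=load("side3")
im=T.im.astype(int)
sub=im[222:246,375:396].min(2); 
# blob centroid
g=cv2.GaussianBlur(T.im,(3,3),0).astype(int).min(2)[225:242,378:394]
m=(g>200).astype(np.uint8);n,l,s,c=cv2.connectedComponentsWithStats(m);print(s,c+[378,225])
f=lambda p,k,o:((p[0]+.5)/k-.5+o[0],(p[1]+.5)/k-.5+o[1])
u=f((247,260),5.4,(340,185))
print("hole",u,T.onz(u,.110))
th=np.radians(-12.4);R=np.array([[np.cos(th),-np.sin(th)],[np.sin(th),np.cos(th)]])
h=R@[.06,0]+[.4356,-.2224];print("pred from fit",h,T.proj([*h,.11]))
print("in tester frame",(R.T@(T.onz(u,.11)[:2]-[.4356,-.2224])))
for p in [(46,105),(425,182)]: print("face bench?",)
# face top edge corners new image
for p in [(38,250),(463,334)]: print("top edge",T.onz(f(p,5.4,(340,185)),.133))
for p in [(44,106),(420,182)]: print("bench edge",T.onz(f(p,5.4,(340,185)),0))
# gauge in side view: handle rear, front, neck/collar, tip
for n,p in dict(tail=(105,395),hfront=(265,432),hrear=(135,412),collar=(313,440),tip=(512,479)).items():
    u=f(p,6,(220,180));print(n,u,S.onz(u,.077))
E
```

```text
[[  0   0  16  17 251]
 [  5   6   6   4  21]] [[385.52589641 233.03585657]
 [385.19047619 232.57142857]]
hole (385.3333333333333, 232.74074074074073) [ 0.49510702 -0.23623835  0.11      ]
pred from fit [ 0.49420034 -0.23528412] [384.97549303 233.09643465]
in tester frame [ 0.06109044 -0.00073728]
face bench?
face bench?
top edge [ 0.49826125 -0.13463487  0.133     ]
top edge [ 0.45675989 -0.32972521  0.133     ]
bench edge [ 0.59049917 -0.15586557  0.        ]
bench edge [ 0.54777762 -0.34980871  0.        ]
tail (237.08333333333334, 245.41666666666669) [0.64743016 0.20811591 0.077     ]
hfront (263.75, 251.58333333333331) [0.56233047 0.22462045 0.077     ]
hrear (242.08333333333334, 248.25) [0.62971444 0.21892811 0.077     ]
collar (271.75, 252.91666666666669) [0.53766262 0.22715838 0.077     ]
tip (304.9166666666667, 259.4166666666667) [0.43674374 0.24176336 0.077     ]
```

Emit:
{"op": "carry_out", "data": {
  "plan": [
    {"fingers": -1,"dx": 0,"dy": 0.6,"dz": 0,"rx": 0,"ry": 0,"rz": 0},
    {"fingers": -1,"dx": 0,"dy": 0.5,"dz": 0,"rx": 0,"ry": 0,"rz": 0},
    {"fingers": -1,"dx": -0.3,"dy": 0,"dz": 1,"rx": 0,"ry": 0,"rz": 0},
    {"fingers": -1,"dx": -0.3,"dy": 0,"dz": 1,"rx": 0,"ry": 0,"rz": 0},
    {"fingers": -1,"dx": -0.3,"dy": 0,"dz": 0.6,"rx": 0,"ry": 0,"rz": 0}
  ]
}}

```text
time_s: 10.15
tool_pos: [0.5899, 0.2247, 0.122]
tool_rot: [179.9, -15.0, 172.5]
force: [0.9, 1.1, -0.4]
grip_width: 0.0867
```

```bash
python3 - <<'E'
from h import *
from cell import sensors
S=grab("side","side4")
crop(S.im,220,180,120,100,6,"pics/s4c.png")
o=sensors.get_obs();p,r=o["tool_pos"],o["tool_rot"];print(o["time_s"],p,r,o["force"])
print(delta(p,r,[.5921,.2226,.0566],[180,-15,172.4]))
E
```

```text
10.2 [0.5895077  0.22363411 0.11937304] [-179.95822112  -15.12099089  172.45672956] [-0.70016722 -0.09447464 -1.30614954]
(array([-0.633, -0.021,  1.996]), array([-0.006, -0.012,  0.005]))
```

View pics/s4c.png

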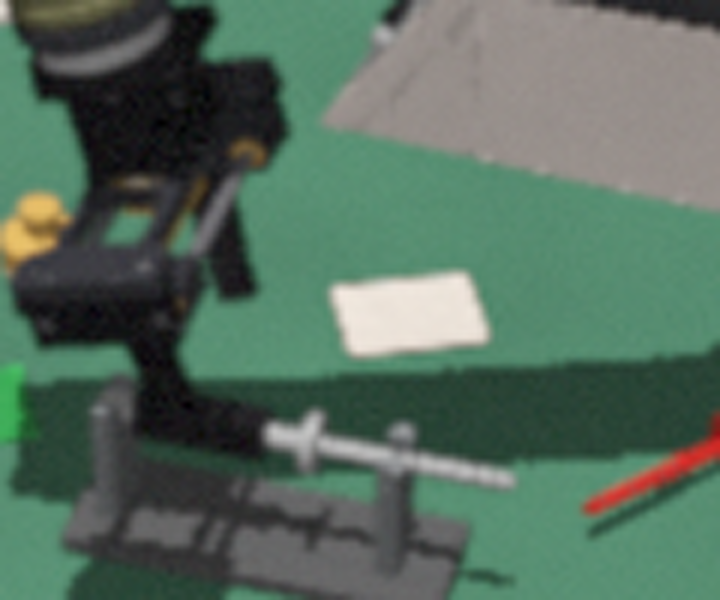

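The fingers straddle the handle in the side crop, with one in front at (165,400) and one beyond at (235,280). I'll finish the descent and grip.

Emit:
{"op": "carry_out", "data": {
  "plan": [
    {"fingers": -1,"dx": -0.3,"dy": 0,"dz": 0.9,"rx": 0,"ry": 0,"rz": 0},
    {"fingers": -1,"dx": -0.25,"dy": 0,"dz": 0.8,"rx": 0,"ry": 0,"rz": 0},
    {"fingers": -1,"dx": -0.08,"dy": 0,"dz": 0.3,"rx": 0,"ry": 0,"rz": 0},
    {"fingers": 1,"dx": 0,"dy": 0,"dz": 0,"rx": 0,"ry": 0,"rz": 0},
    {"fingers": 1,"dx": 0,"dy": 0,"dz": 0,"rx": 0,"ry": 0,"rz": 0},
    {"fingers": 1,"dx": 0,"dy": 0,"dz": 0,"rx": 0,"ry": 0,"rz": 0},
    {"fingers": 1,"dx": 0,"dy": 0,"dz": 0,"rx": 0,"ry": 0,"rz": 0},
    {"fingers": 1,"dx": 0,"dy": 0,"dz": 0,"rx": 0,"ry": 0,"rz": 0},
    {"fingers": 1,"dx": 0,"dy": 0,"dz": 0,"rx": 0,"ry": 0,"rz": 0},
    {"fingers": 1,"dx": 0,"dy": 0,"dz": 0,"rx": 0,"ry": 0,"rz": 0},
    {"fingers": 1,"dx": 0,"dy": 0,"dz": 0,"rx": 0,"ry": 0,"rz": 0}
  ],
  "force": 30
}}

```text
time_s: 11.58
tool_pos: [0.5936, 0.2223, 0.0594]
tool_rot: [180.0, -15.0, 172.4]
force: [0.4, 1.0, 0.5]
grip_width: 0.0181
```

Emit:
{"op": "carry_out", "data": {
  "plan": [
    {"fingers": 1,"dx": 0.08,"dy": 0,"dz": -0.29,"rx": 0,"ry": 0,"rz": 0},
    {"fingers": 1,"dx": 0.16,"dy": 0,"dz": -0.58,"rx": 0,"ry": 0,"rz": 0},
    {"fingers": 1,"dx": 0.26,"dy": 0,"dz": -0.97,"rx": 0,"ry": 0,"rz": 0},
    {"fingers": 1,"dx": 0.26,"dy": 0,"dz": -0.97,"rx": 0,"ry": 0,"rz": 0},
    {"fingers": 1,"dx": 0.26,"dy": 0,"dz": -0.97,"rx": 0,"ry": 0,"rz": 0},
    {"fingers": 1,"dx": 0.26,"dy": 0,"dz": -0.97,"rx": 0,"ry": 0,"rz": 0},
    {"fingers": 1,"dx": 0.13,"dy": 0,"dz": -0.48,"rx": 0,"ry": 0,"rz": 0},
    {"fingers": 1,"dx": 0,"dy": 0,"dz": 0,"rx": 0,"ry": 0,"rz": 0}
  ]
}}

```text
time_s: 12.58
tool_pos: [0.5939, 0.2223, 0.2232]
tool_rot: [179.9, -14.9, 172.4]
force: [0.2, 0.2, -4.6]
grip_width: 0.0174
```

```bash
python3 - <<'E'
from h import *
from cell import sensors
T=grab("top","top5");S=grab("side","side5")
crop(S.im,220,140,120,100,6,"pics/s5c.png");crop(T.im,170,130,130,120,5,"pics/t5c.png")
o=sensors.get_obs();p,r=o["tool_pos"],o["tool_rot"];print(o["time_s"],p,r,o["force"],o["grip_width"])
R=toolR(r)
# gauge pose assuming tool tilt 15
g=R*Ro.from_euler('y',0,degrees=True)
gx=R.apply([-np.sin(0),0,0])
E
```

```text
12.675 [0.59285339 0.22216625 0.22084006] [-179.9595544   -15.07179125  172.36129995] [-0.68382811 -0.06657176 -3.44831777] 0.017998932048554312
```

View pics/s5c.png

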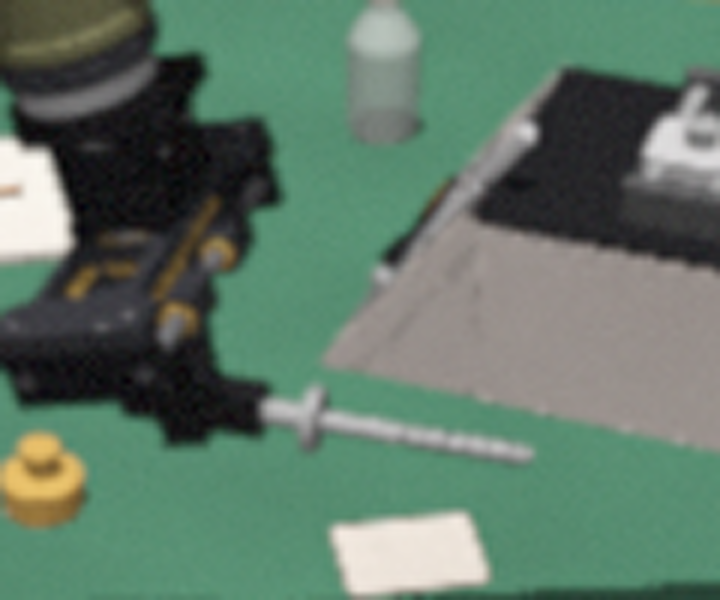

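View pics/t5c.png

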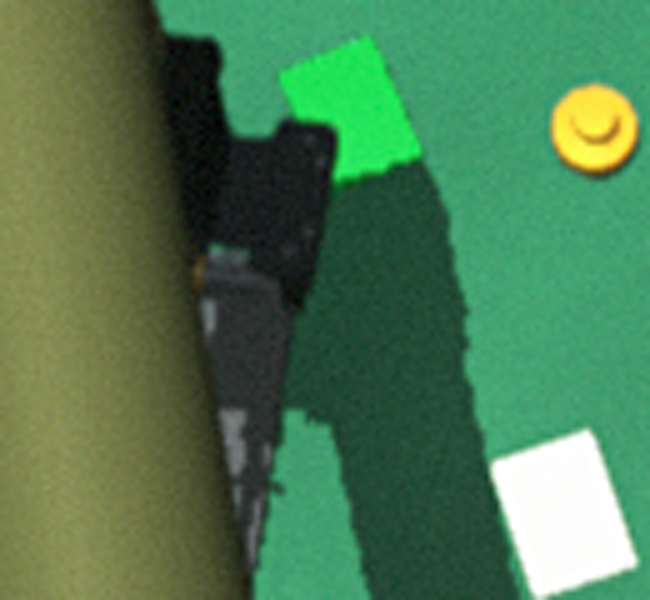

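```bash
cat >> h.py <<'E'
th0=np.radians(172.4);GX0=np.array([np.cos(th0),np.sin(th0),0.])
RG=toolR([180,-15,172.4]);P0=np.array([.5936,.2223,.0594]);G0=np.array([.593,.2225,.075])
gx_t=RG.inv().apply(GX0); go_t=RG.inv().apply(G0-P0)  # gauge axis and grip in tool frame
def gpts(p,rpy):
    R=toolR(rpy);g=p+R.apply(go_t);a=R.apply(gx_t);return g,g+.058*a,g+.158*a,a
E
python3 - <<'E'
from h import *
S=load("side5");print(gx_t,go_t)
p=[.5931,.2222,.2212];r=[180,-15.05,172.4]
g,c,t,a=gpts(p,r);print(g,c,t);print("proj grip,collar,tip",S.proj(g),S.proj(c),S.proj(t))
f=lambda p,k,o:((p[0]+.5)/k-.5+o[0],(p[1]+.5)/k-.5+o[1])
for n,q in dict(neck=(262,408),collar=(313,418),tip=(533,454)).items(): print(n,f(q,6,(220,140)))
E
```

```text
[ 9.65925826e-01 -6.15587641e-17  2.58819045e-01] [ 0.00463759  0.00011889 -0.01490767]
[0.59251349 0.2223982  0.23680054] [0.53502301 0.23006907 0.23685115] [0.4359015  0.2432947  0.23693842]
proj grip,collar,tip [252.77133039 206.92377462] [272.58866604 210.23463492] [307.65236415 216.09268809]
neck (263.25, 207.58333333333331)
collar (271.75, 209.25)
tip (308.4166666666667, 215.25)
```

```bash
cat >> h.py <<'E'
from scipy.spatial.transform import Slerp
def rows(p0,r0,p1,r1,n,nd=2):
    "rounded rows, accumulating rounding error away"
    sl=Slerp([0,1],Ro.concatenate([toolR(r0),toolR(r1)]));p=np.array(p0,float);R=toolR(r0);out=[]
    for i in range(1,n+1):
        P=np.array(p0)+(np.array(p1)-p0)*i/n;Q=sl(i/n)
        d=np.round(R.inv().apply(P-p)/.03,nd);w=np.round(np.degrees((R.inv()*Q).as_rotvec())/10,nd)
        p=p+R.apply(d*.03);R=R*Ro.from_rotvec(np.radians(w*10));out.append((*d,*w))
    return out,p,R.as_euler('xyz',degrees=True)
YAW=-12.2;cy,sy=np.cos(np.radians(YAW)),np.sin(np.radians(YAW))
AX=-np.array([.81915*cy,.81915*sy,.57358]);HOLE=np.array([.4949,-.2358,.110])
INS=[180,20,180+YAW]
def tcp_for_tip(tip,rpy): 
    R=toolR(rpy);return np.array(tip)-R.apply(gx_t)*.158-R.apply(go_t)
E
python3 - <<'E'
from h import *
from cell import sensors
S=load("side0");print("side0 tip pred",S.proj([.4364,.2434,.075]),"obs 305.0 259.3")
o=sensors.get_obs();p,r=o["tool_pos"],o["tool_rot"];print(p,r)
print("axis check",toolR(INS).apply(gx_t),AX)
tgt=tcp_for_tip(HOLE-AX*.06,INS);print("pre tcp",tgt)
mid=np.array([.66,-.05,.26]);rm=[180,0,170]
a,p1,r1=rows(p,r,mid,rm,11);print(p1,r1);print(a[0],a[5],a[-1])
for x in a:print(x)
b,p2,r2=rows(p1,r1,tgt,INS,9);print(p2,r2)
for x in b:print(x)
for f in (.5,):
  print(gpts(p1,r1))
E
```

```text
side0 tip pred [304.95594417 260.30693312] obs 305.0 259.3
[0.59285339 0.22216625 0.22084006] [-179.9595544   -15.07179125  172.36129995]
axis check [-0.80065223  0.17310714 -0.57357644] [-0.80065023  0.17310671 -0.57358   ]
pre tcp [ 0.67866001 -0.27565196  0.2226174 ]
[ 0.65987291 -0.04997626  0.25994372] [-1.79950026e+02  3.11383074e-02  1.69952412e+02]
(np.float64(-0.27), np.float64(-0.79), np.float64(-0.19), np.float64(-0.0), np.float64(-0.14), np.float64(0.02)) (np.float64(-0.31), np.float64(-0.79), np.float64(-0.17), np.float64(0.0), np.float64(-0.14), np.float64(0.02)) (np.float64(-0.33), np.float64(-0.78), np.float64(-0.12), np.float64(-0.0), np.float64(-0.14), np.float64(0.03))
(np.float64(-0.27), np.float64(-0.79), np.float64(-0.19), np.float64(-0.0), np.float64(-0.14), np.float64(0.02))
(np.float64(-0.28), np.float64(-0.79), np.float64(-0.19), np.float64(-0.01), np.float64(-0.13), np.float64(0.02))
(np.float64(-0.28), np.float64(-0.79), np.float64(-0.19), np.float64(0.0), np.float64(-0.14), np.float64(0.02))
(np.float64(-0.29), np.float64(-0.79), np.float64(-0.17), np.flo
[... 1407 characters left out ...]
t64(0.17), np.float64(0.01), np.float64(-0.22), np.float64(0.03))
(np.float64(-0.2), np.float64(-0.81), np.float64(0.18), np.float64(0.0), np.float64(-0.22), np.float64(0.02))
(np.float64(-0.19), np.float64(-0.81), np.float64(0.19), np.float64(0.01), np.float64(-0.22), np.float64(0.03))
(np.float64(-0.19), np.float64(-0.8), np.float64(0.2), np.float64(-0.0), np.float64(-0.22), np.float64(0.02))
(np.float64(-0.19), np.float64(-0.8), np.float64(0.21), np.float64(0.0), np.float64(-0.23), np.float64(0.02))
(array([ 0.65532147, -0.04903587,  0.27484876]), array([ 0.60016276, -0.03927596,  0.25980682]), array([ 0.50506152, -0.02244851,  0.23387243]), array([-0.95101234,  0.16827444, -0.25934386]))
```

Emit:
{"op": "carry_out", "data": {
  "plan": [
    {"fingers": 1,"dx": -0.27,"dy": -0.79,"dz": -0.19,"rx": 0,"ry": -0.14,"rz": 0.02},
    {"fingers": 1,"dx": -0.28,"dy": -0.79,"dz": -0.19,"rx": 0,"ry": -0.13,"rz": 0.02},
    {"fingers": 1,"dx": -0.28,"dy": -0.79,"dz": -0.19,"rx": 0,"ry": -0.14,"rz": 0.02},
    {"fingers": 1,"dx": -0.29,"dy": -0.79,"dz": -0.17,"rx": 0,"ry": -0.14,"rz": 0.03},
    {"fingers": 1,"dx": -0.3,"dy": -0.78,"dz": -0.17,"rx": 0,"ry": -0.13,"rz": 0.02},
    {"fingers": 1,"dx": -0.31,"dy": -0.79,"dz": -0.17,"rx": 0,"ry": -0.14,"rz": 0.02},
    {"fingers": 1,"dx": -0.31,"dy": -0.78,"dz": -0.15,"rx": 0,"ry": -0.14,"rz": 0.02},
    {"fingers": 1,"dx": -0.32,"dy": -0.78,"dz": -0.15,"rx": 0,"ry": -0.14,"rz": 0.02},
    {"fingers": 1,"dx": -0.33,"dy": -0.78,"dz": -0.14,"rx": 0,"ry": -0.13,"rz": 0.02},
    {"fingers": 1,"dx": -0.33,"dy": -0.78,"dz": -0.14,"rx": 0,"ry": -0.14,"rz": 0.02},
    {"fingers": 1,"dx": -0.33,"dy": -0.78,"dz": -0.12,"rx": 0,"ry": -0.14,"rz": 0.03}
  ]
}}

```text
time_s: 14.05
tool_pos: [0.6608, -0.0513, 0.2619]
tool_rot: [-179.7, 0.2, 170.0]
force: [0.1, -0.5, -4.3]
grip_width: 0.0172
```

Emit:
{"op": "carry_out", "data": {
  "plan": [
    {"fingers": 1,"dx": -0.21,"dy": -0.81,"dz": 0.14,"rx": 0,"ry": -0.22,"rz": 0.02},
    {"fingers": 1,"dx": -0.22,"dy": -0.81,"dz": 0.15,"rx": 0.01,"ry": -0.22,"rz": 0.03},
    {"fingers": 1,"dx": -0.21,"dy": -0.81,"dz": 0.15,"rx": 0,"ry": -0.23,"rz": 0.02},
    {"fingers": 1,"dx": -0.2,"dy": -0.81,"dz": 0.17,"rx": 0,"ry": -0.22,"rz": 0.02},
    {"fingers": 1,"dx": -0.21,"dy": -0.8,"dz": 0.17,"rx": 0.01,"ry": -0.22,"rz": 0.03},
    {"fingers": 1,"dx": -0.2,"dy": -0.81,"dz": 0.18,"rx": 0,"ry": -0.22,"rz": 0.02},
    {"fingers": 1,"dx": -0.19,"dy": -0.81,"dz": 0.19,"rx": 0.01,"ry": -0.22,"rz": 0.03},
    {"fingers": 1,"dx": -0.19,"dy": -0.8,"dz": 0.2,"rx": 0,"ry": -0.22,"rz": 0.02},
    {"fingers": 1,"dx": -0.19,"dy": -0.8,"dz": 0.21,"rx": 0,"ry": -0.23,"rz": 0.02},
    {"fingers": 1,"dx": 0,"dy": 0,"dz": 0,"rx": 0,"ry": 0,"rz": 0},
    {"fingers": 1,"dx": 0,"dy": 0,"dz": 0,"rx": 0,"ry": 0,"rz": 0}
  ]
}}

```text
time_s: 15.42
tool_pos: [0.6794, -0.2749, 0.2253]
tool_rot: [-179.8, 20.1, 168.0]
force: [-0.2, -0.1, -4.5]
grip_width: 0.0175
```

```bash
python3 - <<'E'
from h import *
from cell import sensors
T=grab("top","top6");S=grab("side","side6")
crop(S.im,230,120,120,100,6,"pics/s6c.png");crop(T.im,340,165,110,110,5.4,"pics/t6c.png")
o=sensors.get_obs();p,r=o["tool_pos"],o["tool_rot"];print(o["time_s"],p,r,o["force"],o["qpos"])
g,c,t,a=gpts(p,r);print(t,"pred tip px",T.proj(t),S.proj(t),"collar",T.proj(c),S.proj(c))
E
```

```text
15.525 [ 0.68014679 -0.27390565  0.22544043] [-179.79051181   20.1137223   168.0905431 ] [ 0.38959109  0.35653421 -4.61722589] [ -8.29861155  15.56732881  35.76503031  92.14081022 -16.01780877
  56.12554466 109.68783559]
[ 0.54441075 -0.24525377  0.14696208] pred tip px [390.98378715 211.37032426] [288.3561636  156.21317905] collar [401.43530071 174.57028896] [267.87891131 138.88498439]
```

View pics/s6c.png

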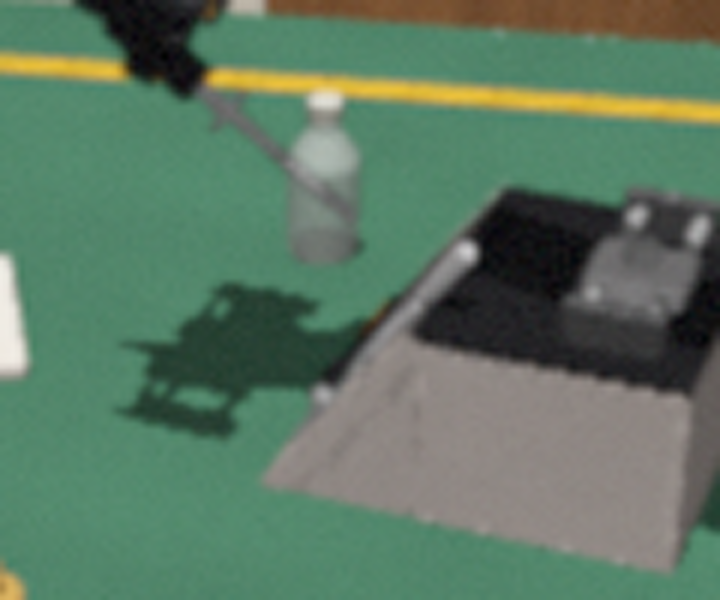

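View pics/t6c.png

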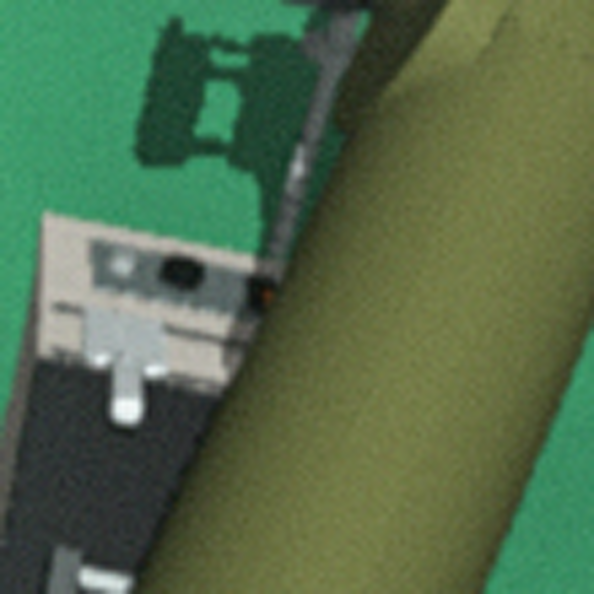

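At crop (288,155) in the side view the tip agrees with the prediction once its known -1 px bias is allowed for. In the top view the rod's line through crop (300,165) and (285,225) agrees within about 1 mm. I'll approach to about 17 mm with a small correction.

Emit:
{"op": "carry_out", "data": {
  "plan": [
    {"fingers": 1,"dx": 0.4,"dy": -0.04,"dz": 0.15,"rx": 0,"ry": 0,"rz": 0},
    {"fingers": 1,"dx": 0.5,"dy": 0,"dz": 0.13,"rx": 0,"ry": 0,"rz": 0},
    {"fingers": 1,"dx": 0.5,"dy": 0,"dz": 0.13,"rx": 0,"ry": 0,"rz": 0},
    {"fingers": 1,"dx": 0,"dy": 0,"dz": 0,"rx": 0,"ry": 0,"rz": 0},
    {"fingers": 1,"dx": 0,"dy": 0,"dz": 0,"rx": 0,"ry": 0,"rz": 0}
  ]
}}

```text
time_s: 16.15
tool_pos: [0.6454, -0.269, 0.1998]
tool_rot: [-179.8, 20.2, 168.0]
force: [0.3, 0.3, -4.0]
grip_width: 0.0177
```

```bash
python3 - <<'E'
from h import *
from cell import sensors
T=grab("top","top7");S=grab("side","side7")
crop(S.im,230,120,120,100,6,"pics/s7c.png");crop(T.im,350,165,80,80,7.4,"pics/t7c.png")
o=sensors.get_obs();p,r=o["tool_pos"],o["tool_rot"];print(o["time_s"],p,r,o["force"])
g,c,t,a=gpts(p,r);print(t,a,"pred tip px",T.proj(t),S.proj(t),"collar",T.proj(c),S.proj(c))
e=t-HOLE;al=e@AX;print("along",al,"perp y",(e-al*AX)@[-sy,cy,0],"up",(e-al*AX)@np.cross(AX,[sy,-cy,0]),np.cross(AX,[sy,-cy,0]))
E
```

```text
16.25 [ 0.64556545 -0.26927642  0.19997317] [-179.73552648   20.19236773  168.01847848] [ 0.29857352 -0.35252359 -3.93157098]
[ 0.50996588 -0.24050063  0.12130447] [-0.79966712  0.16848367 -0.57632087] pred tip px [387.62946683 226.39337069] [297.1422949  163.48471804] collar [397.80552146 190.84404016] [276.83767578 146.24623063]
along -0.019360232127901132 perp y -0.0014106794101370124 up 0.00024395385992176616 [-0.56062621  0.12121168  0.81915   ]
```

View pics/t7c.png

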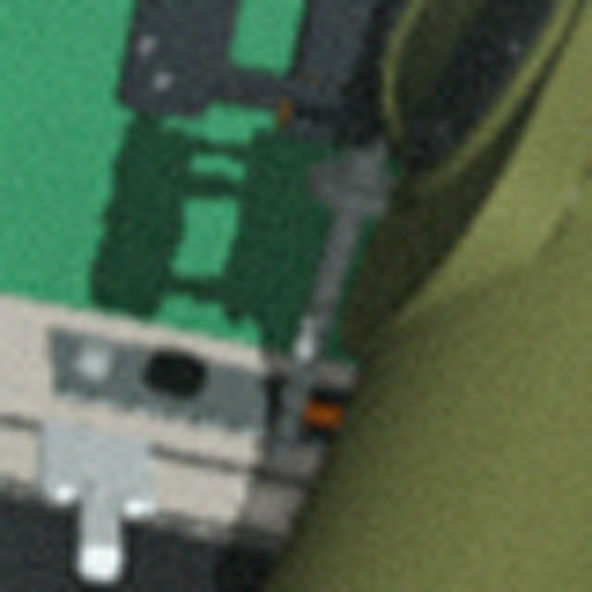

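View pics/s7c.png

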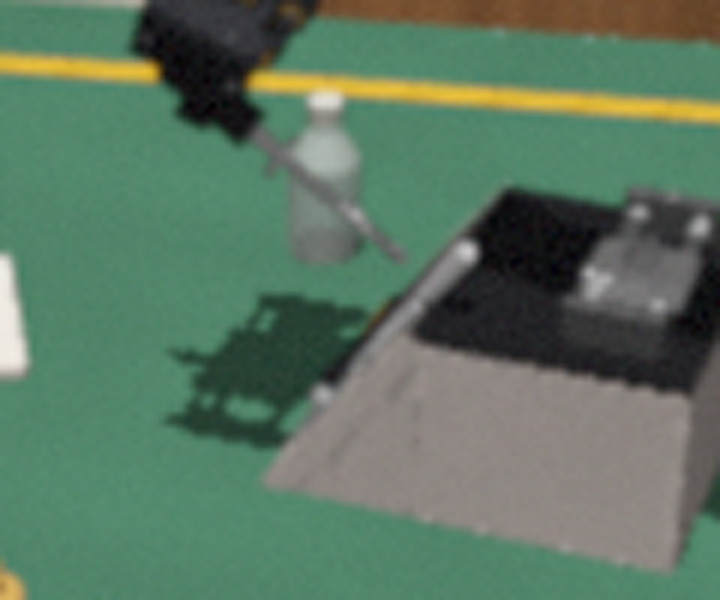

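```bash
python3 - <<'E'
from h import *
T=load("top7")
P=np.array([397.81,190.84]);Q=np.array([387.63,226.39])
for v in (198,202,206,210,214,218,221,223,225,227,229):
    u=P[0]+(v-P[1])*(Q-P)[0]/(Q-P)[1];i=int(round(u))
    print(v,round(u,1),i-6,[tuple(int(k) for k in T.im[v,j]) for j in range(i-6,i+6)])
E
```

```text
198 395.8 390 [(31, 65, 45), (33, 65, 53), (32, 66, 45), (40, 64, 53), (72, 80, 80), (75, 82, 83), (82, 91, 86), (64, 77, 74), (40, 71, 53), (31, 54, 37), (44, 42, 30), (40, 49, 31)]
202 394.6 389 [(30, 71, 51), (28, 66, 46), (32, 66, 47), (46, 70, 59), (73, 80, 76), (83, 87, 83), (83, 87, 80), (50, 77, 65), (35, 61, 44), (44, 52, 37), (44, 47, 31), (46, 48, 35)]
206 393.5 387 [(33, 68, 48), (31, 68, 50), (34, 72, 48), (33, 65, 49), (48, 62, 53), (64, 70, 67), (65, 77, 70), (66, 69, 72), (46, 67, 57), (35, 56, 36), (42, 49, 33), (36, 41, 24)]
210 392.3 386 [(16, 57, 39), (31, 68, 47), (32, 67, 49), (39, 66, 50), (89, 104, 99), (129, 138, 137), (94, 102, 97), (58, 67, 66), (40, 68, 55), (33, 69, 42), (42, 53, 37), (39, 46, 25)]
214 391.2 385 [(137, 141, 131), (99, 99, 93), (87, 86, 82), (92, 97, 87), (89, 93, 89), (86, 98, 95), (76, 84, 84), (75, 78, 77), (84, 89, 80), (82, 87, 81), (82, 87, 77), (67, 80, 72)]
218 390.0 384 [(90, 105, 98), (77, 88, 88), (31, 39, 36), (29, 40, 34), (69, 73, 74), (75, 83, 85), (77, 84, 79), (62, 62, 58), (38, 30, 24), (15, 19, 16), (24, 29, 25), (25, 27
[... 264 characters left out ...]
 65, 62), (62, 68, 64), (76, 85, 85), (78, 83, 85), (50, 56, 55), (38, 39, 36), (22, 28, 23), (25, 26, 29), (33, 30, 21)]
225 388.0 382 [(183, 180, 166), (182, 179, 168), (135, 133, 124), (93, 92, 85), (64, 68, 66), (75, 82, 83), (77, 86, 84), (73, 76, 75), (72, 75, 73), (72, 75, 71), (69, 73, 71), (52, 63, 59)]
227 387.5 381 [(137, 135, 128), (150, 149, 142), (150, 147, 144), (123, 119, 110), (88, 90, 82), (78, 81, 79), (85, 89, 84), (87, 89, 82), (91, 92, 89), (88, 90, 84), (97, 99, 93), (87, 87, 78)]
229 386.9 381 [(169, 164, 157), (157, 156, 151), (126, 129, 122), (78, 82, 78), (55, 57, 54), (55, 57, 53), (57, 61, 58), (64, 66, 61), (63, 65, 60), (66, 67, 63), (65, 67, 63), (57, 57, 46)]
```

Row profiles put the rod within about 0.5 px of prediction, so it points into the hole to within roughly 1 mm. I'll enter slowly.

Emit:
{"op": "carry_out", "data": {
  "plan": [
    {"fingers": 1,"dx": 0.32,"dy": 0.01,"dz": 0.09,"rx": 0,"ry": 0,"rz": 0},
    {"fingers": 1,"dx": 0.32,"dy": 0,"dz": 0.09,"rx": 0,"ry": 0,"rz": 0},
    {"fingers": 1,"dx": 0.26,"dy": 0,"dz": 0.07,"rx": 0,"ry": 0,"rz": 0},
    {"fingers": 1,"dx": 0.2,"dy": 0,"dz": 0.05,"rx": 0,"ry": 0,"rz": 0},
    {"fingers": 1,"dx": 0,"dy": 0,"dz": 0,"rx": 0,"ry": 0,"rz": 0}
  ]
}}

```text
time_s: 16.88
tool_pos: [0.617, -0.2632, 0.1792]
tool_rot: [-179.8, 20.1, 168.0]
force: [0.4, -0.2, -4.4]
grip_width: 0.0175
```

```bash
cat > st.py <<'E'
from h import *
from cell import sensors
def st():
    o=sensors.get_obs();p,r=o["tool_pos"],o["tool_rot"];print(o["time_s"],np.round(p,4),np.round(r,2),np.round(o["force"],1),np.round(o["wrist_torque"],2),o["grip_width"])
    g,c,t,a=gpts(p,r);e=t-HOLE;al=e@AX;q=e-al*AX;print("along %.4f y %.4f up %.4f"%(al,q@[-sy,cy,0],q@np.cross(AX,[sy,-cy,0])),"collar out %.4f"%(.1-al));return p,r
E
python3 -c "
from st import *
st();S=grab('side','side8');crop(S.im,230,120,120,100,6,'pics/s8c.png')"
```

```text
16.875 [ 0.617  -0.2632  0.1792] [-179.78   20.1   167.96] [ 0.4 -0.2 -4.4] [ 0.13  0.61 -0.  ] 0.017539736035080727
along 0.0165 y -0.0013 up 0.0002 collar out 0.0835
```

View pics/s8c.png

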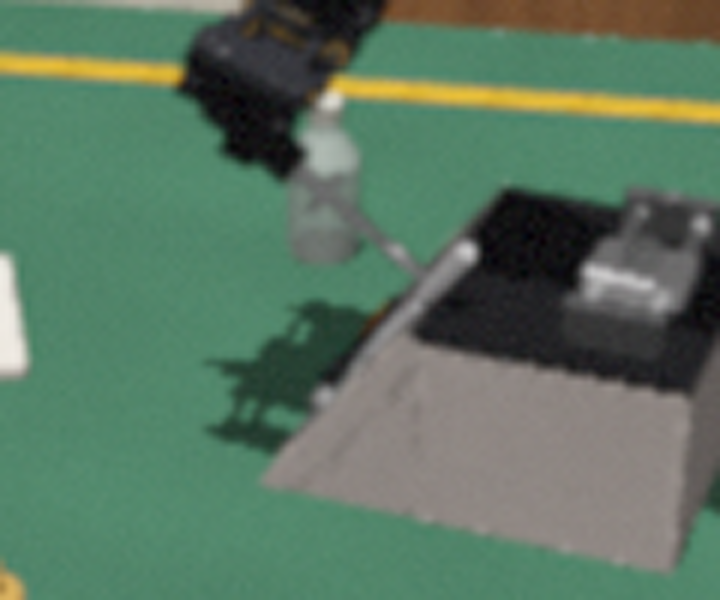

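The tip is about 16 mm inside with no contact force. I'll continue.

Emit:
{"op": "carry_out", "data": {
  "plan": [
    {"fingers": 1,"dx": 0.35,"dy": 0.01,"dz": 0.095,"rx": 0,"ry": 0,"rz": 0},
    {"fingers": 1,"dx": 0.35,"dy": 0.01,"dz": 0.095,"rx": 0,"ry": 0,"rz": 0},
    {"fingers": 1,"dx": 0.35,"dy": 0,"dz": 0.095,"rx": 0,"ry": 0,"rz": 0},
    {"fingers": 1,"dx": 0.35,"dy": 0,"dz": 0.095,"rx": 0,"ry": 0,"rz": 0},
    {"fingers": 1,"dx": 0.35,"dy": 0,"dz": 0.095,"rx": 0,"ry": 0,"rz": 0},
    {"fingers": 1,"dx": 0.35,"dy": 0,"dz": 0.095,"rx": 0,"ry": 0,"rz": 0}
  ]
}}

```text
time_s: 17.68
tool_pos: [0.565, -0.2516, 0.1414]
tool_rot: [-179.8, 20.1, 168.0]
force: [-0.3, -0.7, -4.8]
grip_width: 0.0177
```

```bash
python3 -c "
from st import *
st()"
```

```text
17.675 [ 0.565  -0.2516  0.1414] [-179.76   20.13  167.97] [-0.3 -0.7 -4.8] [ 0.18  0.65 -0.  ] 0.01774937795495571
along 0.0818 y -0.0010 up -0.0002 collar out 0.0182
```

Emit:
{"op": "carry_out", "data": {
  "plan": [
    {"fingers": 1,"dx": 0.2,"dy": 0,"dz": 0.054,"rx": 0,"ry": 0,"rz": 0},
    {"fingers": 1,"dx": 0.15,"dy": 0,"dz": 0.04,"rx": 0,"ry": 0,"rz": 0},
    {"fingers": 1,"dx": 0.08,"dy": 0,"dz": 0.02,"rx": 0,"ry": 0,"rz": 0},
    {"fingers": 1,"dx": 0.05,"dy": 0,"dz": 0.013,"rx": 0,"ry": 0,"rz": 0}
  ]
}}

```text
time_s: 18.18
tool_pos: [0.5538, -0.2492, 0.1334]
tool_rot: [-179.7, 20.1, 168.0]
force: [-0.1, 0.3, -4.0]
grip_width: 0.0178
```

Emit:
{"op": "carry_out", "data": {
  "plan": [
    {"fingers": 1,"dx": 0.05,"dy": 0,"dz": 0.013,"rx": 0,"ry": 0,"rz": 0},
    {"fingers": 1,"dx": 0.05,"dy": 0,"dz": 0.013,"rx": 0,"ry": 0,"rz": 0}
  ]
}}

```text
time_s: 18.42
tool_pos: [0.5512, -0.2487, 0.1315]
tool_rot: [-179.7, 20.1, 168.0]
force: [-0.0, -0.5, -3.9]
grip_width: 0.0176
```

```bash
python3 -c "
from st import *
st()"
```

```text
18.425 [ 0.5512 -0.2487  0.1315] [-179.75   20.13  167.98] [-0.  -0.5 -3.9] [0.16 0.65 0.03] 0.01758665696708989
along 0.0990 y -0.0011 up -0.0003 collar out 0.0010
```

Emit:
{"op": "carry_out", "data": {
  "plan": [
    {"fingers": 1,"dx": 0.05,"dy": 0,"dz": 0.013,"rx": 0,"ry": 0,"rz": 0},
    {"fingers": 1,"dx": 0.05,"dy": 0,"dz": 0.013,"rx": 0,"ry": 0,"rz": 0}
  ]
}}

```text
time_s: 18.68
tool_pos: [0.5505, -0.2486, 0.1312]
tool_rot: [-179.7, 20.4, 168.0]
force: [4.8, -1.5, -1.4]
grip_width: 0.0177
```

Emit:
{"op": "carry_out", "data": {
  "plan": [
    {"fingers": 1,"dx": 0.05,"dy": 0,"dz": 0.013,"rx": 0,"ry": 0,"rz": 0},
    {"fingers": 1,"dx": 0,"dy": 0,"dz": 0,"rx": 0,"ry": 0,"rz": 0}
  ]
}}

```text
time_s: 18.92
tool_pos: [0.5504, -0.2486, 0.1314]
tool_rot: [-179.7, 20.5, 168.0]
force: [6.7, -0.3, -1.4]
grip_width: 0.0178
```

```bash
python3 -c "
from st import *
st();S=grab('side','side9');crop(S.im,230,120,120,100,6,'pics/s9c.png')
T=grab('top','top9');crop(T.im,350,165,80,80,7.4,'pics/t9c.png')"
```

```text
18.925 [ 0.5504 -0.2486  0.1314] [-179.72   20.54  167.99] [ 6.7 -0.3 -1.4] [-0.06 -0.72  0.01] 0.017752300445402883
along 0.0998 y -0.0012 up -0.0010 collar out 0.0002
```

View pics/s9c.png

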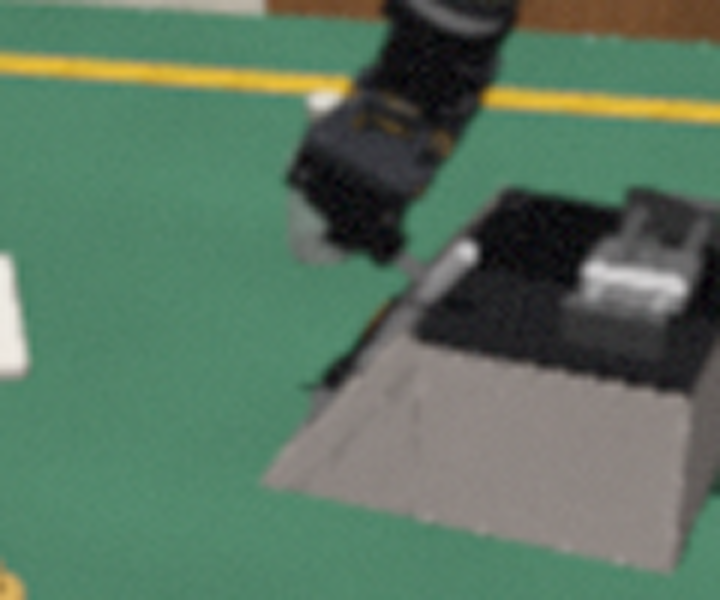

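View pics/t9c.png

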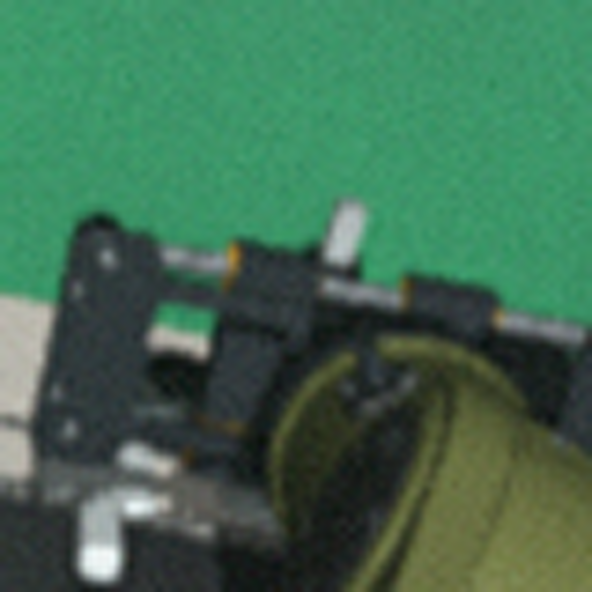

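Contact came at a predicted collar gap of 0.2 mm, with about 7 N along the axis. I'll press slightly more to be certain it is seated.

Emit:
{"op": "carry_out", "data": {
  "plan": [
    {"fingers": 1,"dx": 0.06,"dy": 0,"dz": 0.016,"rx": 0,"ry": 0,"rz": 0},
    {"fingers": 1,"dx": 0.05,"dy": 0,"dz": 0.013,"rx": 0,"ry": 0,"rz": 0},
    {"fingers": 1,"dx": 0,"dy": 0,"dz": 0,"rx": 0,"ry": 0,"rz": 0}
  ]
}}

```text
time_s: 19.4
tool_pos: [0.5503, -0.2486, 0.1317]
tool_rot: [-179.7, 20.9, 168.0]
force: [9.6, -1.7, 0.8]
grip_width: 0.0178
```

```bash
python3 -c "
from st import *
st()"
```

```text
19.4 [ 0.5503 -0.2486  0.1317] [-179.69   20.89  168.  ] [ 9.6 -1.7  0.8] [-0.18 -1.71 -0.05] 0.017820027009331618
along 0.0998 y -0.0013 up -0.0017 collar out 0.0002
```

Seated: there was no further advance as the axial force rose to about 11 N. I'll draw it out along the axis.

Emit:
{"op": "carry_out", "data": {
  "plan": [
    {"fingers": 1,"dx": -0.2,"dy": 0,"dz": -0.054,"rx": 0,"ry": 0,"rz": 0},
    {"fingers": 1,"dx": -0.3,"dy": 0,"dz": -0.08,"rx": 0,"ry": 0,"rz": 0},
    {"fingers": 1,"dx": -0.3,"dy": 0,"dz": -0.08,"rx": 0,"ry": 0,"rz": 0},
    {"fingers": 1,"dx": -0.1,"dy": 0,"dz": -0.027,"rx": 0,"ry": 0,"rz": 0}
  ]
}}

```text
time_s: 19.9
tool_pos: [0.5675, -0.2521, 0.1431]
tool_rot: [-179.7, 20.1, 168.0]
force: [1.3, -0.3, -4.1]
grip_width: 0.0176
```

```bash
python3 -c "
from st import *
st()"
```

```text
19.9 [ 0.5675 -0.2521  0.1431] [-179.73   20.11  168.  ] [ 1.3 -0.3 -4.1] [ 0.17  0.63 -0.08] 0.01756767393657859
along 0.0788 y -0.0011 up -0.0003 collar out 0.0212
```

Emit:
{"op": "carry_out", "data": {
  "plan": [
    {"fingers": 1,"dx": -0.4,"dy": 0,"dz": -0.107,"rx": 0,"ry": 0,"rz": 0},
    {"fingers": 1,"dx": -0.4,"dy": 0,"dz": -0.107,"rx": 0,"ry": 0,"rz": 0},
    {"fingers": 1,"dx": -0.4,"dy": 0,"dz": -0.107,"rx": 0,"ry": 0,"rz": 0},
    {"fingers": 1,"dx": -0.4,"dy": 0,"dz": -0.107,"rx": 0,"ry": 0,"rz": 0},
    {"fingers": 1,"dx": -0.4,"dy": 0,"dz": -0.107,"rx": 0,"ry": 0,"rz": 0},
    {"fingers": 1,"dx": -0.4,"dy": 0,"dz": -0.107,"rx": 0,"ry": 0,"rz": 0},
    {"fingers": 1,"dx": -0.5,"dy": 0,"dz": -0.134,"rx": 0,"ry": 0,"rz": 0},
    {"fingers": 1,"dx": -0.6,"dy": 0,"dz": -0.16,"rx": 0,"ry": 0,"rz": 0},
    {"fingers": 1,"dx": -0.6,"dy": 0,"dz": -0.16,"rx": 0,"ry": 0,"rz": 0},
    {"fingers": 1,"dx": -0.3,"dy": 0,"dz": -0.08,"rx": 0,"ry": 0,"rz": 0},
    {"fingers": 1,"dx": 0,"dy": 0,"dz": 0,"rx": 0,"ry": 0,"rz": 0}
  ]
}}

```text
time_s: 21.28
tool_pos: [0.6768, -0.2752, 0.2216]
tool_rot: [-179.7, 20.1, 168.0]
force: [-0.8, -0.6, -4.4]
grip_width: 0.0179
```

```bash
python3 - <<'E'
from st import *
p,r=st();S=grab('side','side10');crop(S.im,230,110,120,100,6,'pics/s10c.png')
T=grab('top','top10')
g,c,t,a=gpts(p,r);print("pred tip/collar px side",S.proj(t),S.proj(c),"top",T.proj(t),T.proj(c))
E
```

```text
21.275 [ 0.6768 -0.2752  0.2216] [-179.73   20.12  168.  ] [-0.8 -0.6 -4.4] [0.17 0.69 0.04] 0.017945001221237687
along -0.0578 y -0.0006 up -0.0001 collar out 0.1578
pred tip/collar px side [289.23710931 157.03820825] [268.81047276 139.72990964] top [391.16856717 212.90861052] [401.63661932 176.28550081]
```

View pics/s10c.png

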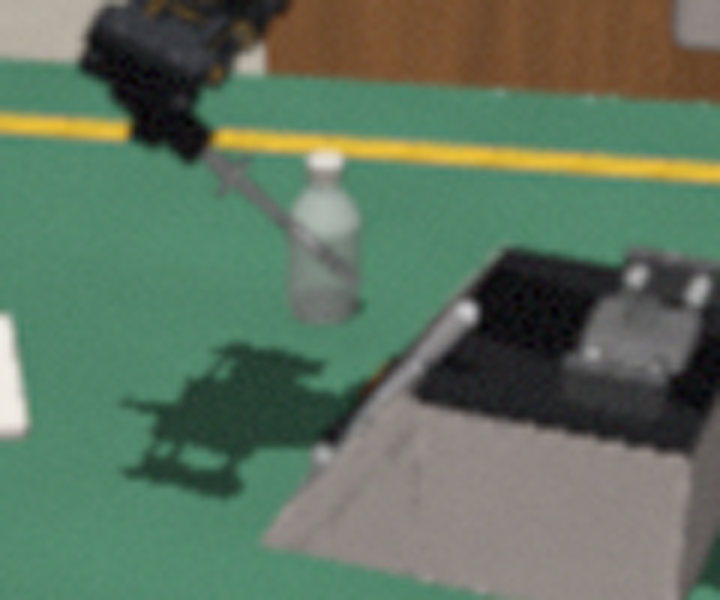

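View pics/top10.png

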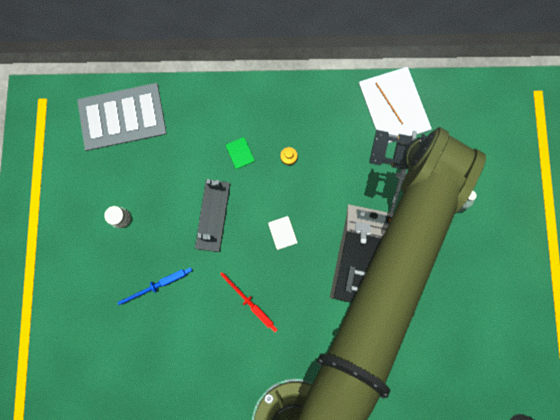

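The rod is fully out, with the tip about 58 mm clear of the face. The shutter is still open, and the bottle, weight and jar are undisturbed at (472,198), (289,155) and (117,216) in the top view. I'll plan the path to the plate.

```bash
python3 - <<'E'
from st import *
p,r=np.array([.6770,-.2752,.2218]),[180.27,20.1,168.0]
fr=[180,-15,168];fin=tcp_for_tip([.5114,.0295,.104],fr);print("final tcp",fin)
w=[.70,-.15,.25];a,p1,r1=rows(p,r,w,[180,2,168],6)
h=fin+[0,0,.05];b,p2,r2=rows(p1,r1,h,fr,8)
c,p3,r3=rows(p2,r2,fin,fr,3)
for n,q in (("A",a),("B",b),("C",c)):
    print(n)
    for x in q: print([float(v) for v in x])
print(p1,r1,p2,r2,p3,r3)
T=load("top0");print("weight",T.onz((289,155),.042),"jar",T.onz((116,214),.06))
E
```

```text
final tcp [ 0.66653021 -0.00359549  0.0884    ]
A
[-0.04, 0.71, -0.16, -0.0, 0.3, -0.0]
[-0.02, 0.7, -0.16, -0.01, 0.3, -0.0]
[-0.02, 0.71, -0.15, -0.0, 0.31, -0.0]
[-0.01, 0.71, -0.16, -0.01, 0.3, -0.0]
[-0.0, 0.7, -0.16, -0.0, 0.3, -0.0]
[0.0, 0.71, -0.16, -0.01, 0.3, -0.0]
B
[0.28, 0.57, 0.46, 0.0, 0.21, -0.0]
[0.26, 0.56, 0.46, 0.0, 0.22, -0.0]
[0.25, 0.57, 0.48, 0.0, 0.21, -0.0]
[0.23, 0.57, 0.48, 0.0, 0.21, -0.0]
[0.21, 0.57, 0.49, 0.0, 0.21, -0.0]
[0.19, 0.56, 0.5, 0.0, 0.22, -0.0]
[0.17, 0.57, 0.51, 0.0, 0.21, -0.0]
[0.15, 0.57, 0.51, 0.01, 0.21, -0.0]
C
[-0.14, -0.0, 0.54, -0.0, 0.0, -0.0]
[-0.15, -0.0, 0.53, -0.0, 0.0, -0.0]
[-0.14, -0.0, 0.54, -0.0, 0.0, -0.0]
[ 0.70010963 -0.14998672  0.2499514 ] [179.95880572   2.00007409 167.95527026] [ 0.66666249 -0.00350371  0.1384086 ] [-179.94215286  -14.99992172  167.96584213] [ 0.66661277 -0.00354297  0.08841564] [-179.94215286  -14.99992172  167.96584213]
weight [0.72474418 0.00862386 0.042     ] jar [0.56087449 0.48049594 0.06      ]
```

Emit:
{"op": "carry_out", "data": {
  "plan": [
    {"fingers": 1,"dx": -0.04,"dy": 0.71,"dz": -0.16,"rx": 0,"ry": 0.3,"rz": 0},
    {"fingers": 1,"dx": -0.02,"dy": 0.7,"dz": -0.16,"rx": -0.01,"ry": 0.3,"rz": 0},
    {"fingers": 1,"dx": -0.02,"dy": 0.71,"dz": -0.15,"rx": 0,"ry": 0.31,"rz": 0},
    {"fingers": 1,"dx": -0.01,"dy": 0.71,"dz": -0.16,"rx": -0.01,"ry": 0.3,"rz": 0},
    {"fingers": 1,"dx": 0,"dy": 0.7,"dz": -0.16,"rx": 0,"ry": 0.3,"rz": 0},
    {"fingers": 1,"dx": 0,"dy": 0.71,"dz": -0.16,"rx": -0.01,"ry": 0.3,"rz": 0}
  ]
}}

```text
time_s: 22.12
tool_pos: [0.6993, -0.1492, 0.2496]
tool_rot: [179.9, 1.9, 167.9]
force: [1.2, -0.1, -3.5]
grip_width: 0.0177
```

Emit:
{"op": "carry_out", "data": {
  "plan": [
    {"fingers": 1,"dx": 0.28,"dy": 0.57,"dz": 0.46,"rx": 0,"ry": 0.21,"rz": 0},
    {"fingers": 1,"dx": 0.26,"dy": 0.56,"dz": 0.46,"rx": 0,"ry": 0.22,"rz": 0},
    {"fingers": 1,"dx": 0.25,"dy": 0.57,"dz": 0.48,"rx": 0,"ry": 0.21,"rz": 0},
    {"fingers": 1,"dx": 0.23,"dy": 0.57,"dz": 0.48,"rx": 0,"ry": 0.21,"rz": 0},
    {"fingers": 1,"dx": 0.21,"dy": 0.57,"dz": 0.49,"rx": 0,"ry": 0.21,"rz": 0},
    {"fingers": 1,"dx": 0.19,"dy": 0.56,"dz": 0.5,"rx": 0,"ry": 0.22,"rz": 0},
    {"fingers": 1,"dx": 0.17,"dy": 0.57,"dz": 0.51,"rx": 0,"ry": 0.21,"rz": 0},
    {"fingers": 1,"dx": 0.15,"dy": 0.57,"dz": 0.51,"rx": 0,"ry": 0.21,"rz": 0},
    {"fingers": 1,"dx": 0,"dy": 0,"dz": 0,"rx": 0,"ry": 0,"rz": 0},
    {"fingers": 1,"dx": 0,"dy": 0,"dz": 0,"rx": 0,"ry": 0,"rz": 0}
  ]
}}

```text
time_s: 23.38
tool_pos: [0.6664, -0.0045, 0.1385]
tool_rot: [-180.0, -14.9, 167.9]
force: [0.0, 0.5, -4.2]
grip_width: 0.0176
```

```bash
python3 - <<'E'
from st import *
p,r=st();S=grab('side','side11');crop(S.im,220,130,120,100,6,'pics/s11c.png')
T=grab('top','top11');crop(T.im,240,110,110,150,4,'pics/t11c.png')
g,c,t,a=gpts(p,r);print(t,a,"pred tip/collar/grip px side",S.proj(t),S.proj(c),S.proj(g),"top",T.proj(t),T.proj(c))
print(delta(p,r,[.6665,-.0036,.0884],[180,-15,168]))
E
```

```text
23.375 [ 0.6664 -0.0045  0.1385] [-179.99  -14.92  167.91] [ 0.   0.5 -4.2] [-0.14 -0.62  0.03] 0.01758778653990578
along 0.0075 y 0.2621 up 0.0588 collar out 0.0925
[0.51133242 0.02885171 0.15389994] [-0.97781644  0.2094586  -0.00145399] pred tip/collar/grip px side [288.70758022 195.76571784] [260.05563748 189.78751625] [243.89912481 186.41647469] top [281.56137066 225.41906634] [289.52201683 186.83240753]
(array([-0.426,  0.03 ,  1.616]), array([ 0.001,  0.008, -0.009]))
```

View pics/s11c.png

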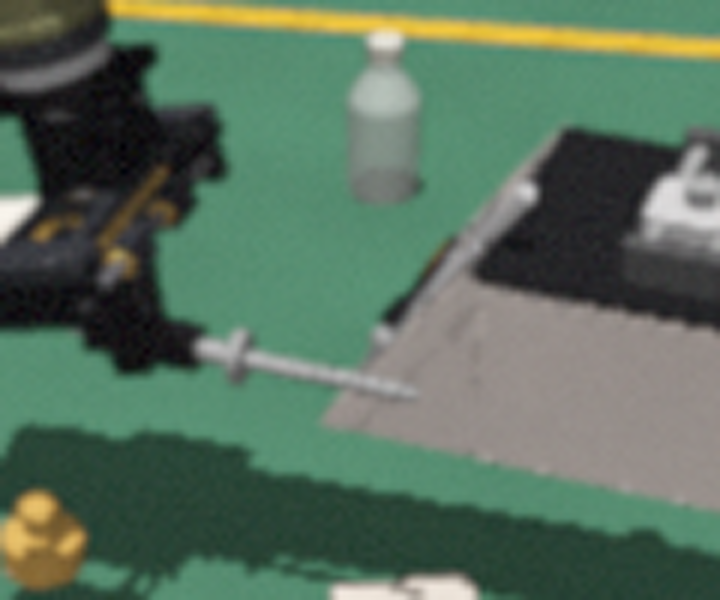

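View pics/t11c.png

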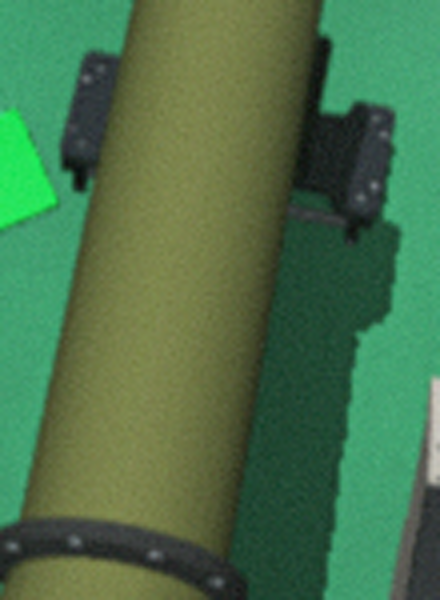

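The rod has not slipped or tilted: the tip is at (288.8,195.1) against a predicted (288.7,195.8). I'll lower to the reading height.

Emit:
{"op": "carry_out", "data": {
  "plan": [
    {"fingers": 1,"dx": -0.14,"dy": 0.01,"dz": 0.54,"rx": 0,"ry": 0,"rz": 0},
    {"fingers": 1,"dx": -0.14,"dy": 0.01,"dz": 0.54,"rx": 0,"ry": 0,"rz": 0},
    {"fingers": 1,"dx": -0.15,"dy": 0.01,"dz": 0.54,"rx": 0,"ry": 0,"rz": 0},
    {"fingers": 1,"dx": 0,"dy": 0,"dz": 0,"rx": 0,"ry": 0,"rz": 0},
    {"fingers": 1,"dx": 0,"dy": 0,"dz": 0,"rx": 0,"ry": 0,"rz": 0},
    {"fingers": 1,"dx": 0,"dy": 0,"dz": 0,"rx": 0,"ry": 0,"rz": 0}
  ]
}}

```text
time_s: 24.22
tool_pos: [0.6668, -0.0026, 0.0887]
tool_rot: [179.9, -14.9, 168.0]
force: [-0.1, -0.3, -3.6]
grip_width: 0.0179
```

```bash
python3 - <<'E'
from st import *
p,r=st();S=grab('side','side12');crop(S.im,220,150,120,100,6,'pics/s12c.png')
T=grab('top','top12')
g,c,t,a=gpts(p,r);print(t,a,"pred tip/collar/grip px side",S.proj(t),S.proj(c),S.proj(g),"top",T.proj(t),T.proj(c))
E
```

```text
24.225 [ 0.6668 -0.0026  0.0887] [179.92 -14.89 167.97] [-0.1 -0.3 -3.6] [-0.09 -0.53  0.03] 0.017857422372891077
along 0.0361 y 0.2640 up 0.0180 collar out 0.0639
[0.51171139 0.03066151 0.10400183] [-0.97795767  0.20879495 -0.00185954] pred tip/collar/grip px side [288.19539516 208.5831575 ] [260.05045595 202.48769537] [244.17068869 199.04855062] top [281.2910819 227.8691026] [288.90988357 190.79408518]
```

View pics/s12c.png

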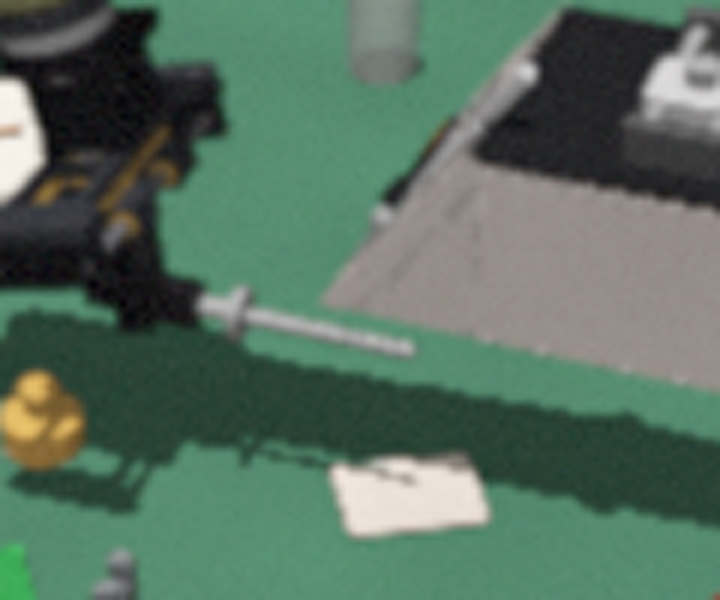

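View pics/side12.png

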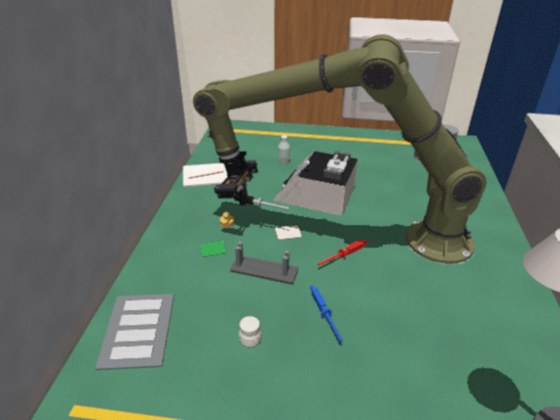

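View pics/top12.png

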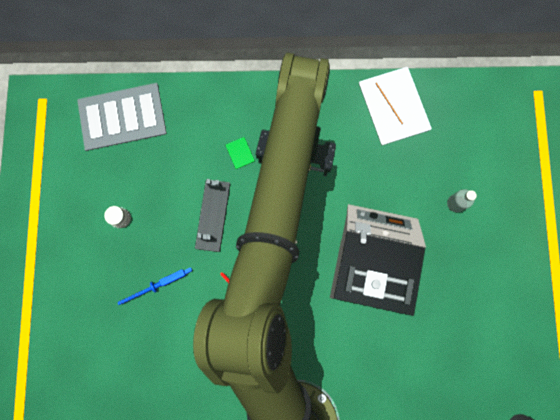

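The tip is at (288.4,207.6) in the side view, against a predicted (288.2,208.6) with the known 1 px bias. The lug still stands at the open stop, at (363,232) in the top view, and the bottle, weight and jar are where they were. I'll hand in.

```bash
python3 -c "
from cell import ticket
print(ticket.sign_off())"
```

```text
the job is handed in; nothing more can be done
None
```

I did the whole job in order and handed it in at about 24 s of the 64 s allowed. `sign_off` gives no verdict, so the results below are from my own checks.

- **Shutter:** I gripped the lug and slid it to its stop, where it stopped moving as the side force rose to about 19 N. The last pictures still show it open.
- **Rod in the tube:** I took the black-handled rod from the cradle and pushed it in until its collar met the face. The computed gap at contact was 0.2 mm, and it went no further as I pressed to about 11 N. I then drew it right out.
- **Final hold:** The rod is level to about 0.1° by the measured tool pose, still gripped and clear of everything. The tip is at about (0.512, 0.031, 0.104) m. That is about 1 mm from the plate's centre and about 99 mm above its surface.
- **Bystanders:** The final pictures show the bottle, the jar and the brass weight standing where they were. The final top view shows the bottle and jar. The arm hides the weight there, so for it I only have the side view.

**Disagreements:**
- The side camera read about 1 px (3 mm) high against the tool pose throughout. It was the same before the grasp, so I took it as camera calibration error, not a slip in the grip.
- The side camera's first fix on the tester was 4–10 mm off the top camera's in y, so I placed the hole using the top view.
- The arm blocked the top camera at the end, so the final tip position rests on the tool pose and the side view only.

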